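# Gauge the bar sleeves and close the kit tub

### The job

Sort the black bar sleeves one at a time: try a sleeve on the gauge post and put it away before trying the next, those that slide all the way down standing side by side in the grey tub, those that stop part-way standing on the bamboo lazy susan. The glass jar in the tub is too tall for the lid, so move it upright to the lazy susan too, setting it down gently; when everything is sorted, put the lid on the tub, fully home, and leave the whistle and grip trainer alone.

Things in the scene. Friction and masses are not known exactly. Their poses are not given: they have to be found in the camera images.
- sleeve_a: one of up to 5 like black nylon bar sleeves (absent ones read None): tube 44 mm outside, 72 mm tall, bore 30 mm, 150 g, standing on a foot flange 62 mm wide, 8 mm thick. In some (which is unknown) a ridge inside narrows the bore to 13 mm from 28 to 36 mm above the foot; they stop on the post's tip, foot about 32 mm above its base. Origin: centre of the underside, z up
- sleeve_b: one of up to 5 like black nylon bar sleeves (absent ones read None): tube 44 mm outside, 72 mm tall, bore 30 mm, 150 g, standing on a foot flange 62 mm wide, 8 mm thick. In some (which is unknown) a ridge inside narrows the bore to 13 mm from 28 to 36 mm above the foot; they stop on the post's tip, foot about 32 mm above its base. Origin: centre of the underside, z up
- sleeve_c: one of up to 5 like black nylon bar sleeves (absent ones read None): tube 44 mm outside, 72 mm tall, bore 30 mm, 150 g, standing on a foot flange 62 mm wide, 8 mm thick. In some (which is unknown) a ridge inside narrows the bore to 13 mm from 28 to 36 mm above the foot; they stop on the post's tip, foot about 32 mm above its base. Origin: centre of the underside, z up
- sleeve_d: one of up to 5 like black nylon bar sleeves (absent ones read None): tube 44 mm outside, 72 mm tall, bore 30 mm, 150 g, standing on a foot flange 62 mm wide, 8 mm thick. In some (which is unknown) a ridge inside narrows the bore to 13 mm from 28 to 36 mm above the foot; they stop on the post's tip, foot about 32 mm above its base. Origin: centre of the underside, z up
- sleeve_e: one of up to 5 like black nylon bar sleeves (absent ones read None): tube 44 mm outside, 72 mm tall, bore 30 mm, 150 g, standing on a foot flange 62 mm wide, 8 mm thick. In some (which is unknown) a ridge inside narrows the bore to 13 mm from 28 to 36 mm above the foot; they stop on the post's tip, foot about 32 mm above its base. Origin: centre of the underside, z up
- post: gauge post, fixed: upright steel pin 25 mm in diameter on a dark round base 90 mm wide, 10 mm thick; the pin's tip is 70 mm above the table and tapers to 15 mm over its last 10 mm. A sleeve that fits slides down until its flange lies on the base. Origin: centre of the base's underside
- tub: grey plastic tub, fixed, open on top: outside 138 (x) by 266 (y) by 90 mm high, walls and floor 5 mm thick (inside 128 by 256, 85 mm deep), a dark fill line inside 80 mm up. Origin: centre of its underside
- lid: loose grey lid, 280 g, lying right way up on the table: plate 144 (x) by 272 (y) by 6 mm, 4 tabs below reach 10 mm down and fit in the tub's mouth with 4 mm to spare all round, either way round. Bar handle on top along y, 16 mm wide, 100 long, 12 thick, its centre 40 mm above the origin. Origin: centre of the plate's underside, 90 mm above the tub's origin when seated
- jar: empty glass jar with metal screw cap, 60 mm in diameter, 120 mm tall, about 250 g, at first standing in the tub on the tub's long middle line, top 35 mm above the rim. Origin: centre of its underside
- susan: round bamboo lazy susan, 290 mm in diameter, empty, flat top 30 mm above the table; its bearing is locked, it does not turn. Origin: centre of its underside
- whistle: bystander: white plastic whistle, 55 mm long, 20 mm tall, lying on the table. Origin: under its round chamber
- trainer: bystander: black hand-grip trainer, two handles and a steel spring, 150 mm long, 24 mm tall, lying on the table. Origin: centre of its underside

How it is judged:
On the way, in this order (a step that is already met when the one before it is completed fails the run):
1. a first sleeve is on the gauge post (((horizontal distance between sleeve_a and post below 0.008 m and z of sleeve_a in the frame of post below 0.05 m and angle between sleeve_a's own z axis and vertical below 0.2 rad) or (horizontal distance between sleeve_b and post below 0.008 m and z of sleeve_b in the frame of post below 0.05 m and angle between sleeve_b's own z axis and vertical below 0.2 rad) or (horizontal distance between sleeve_c and post below 0.008 m and z of sleeve_c in the frame of post below 0.05 m and angle between sleeve_c's own z axis and vertical below 0.2 rad) or (horizontal distance between sleeve_d and post below 0.008 m and z of sleeve_d in the frame of post below 0.05 m and angle between sleeve_d's own z axis and vertical below 0.2 rad) or (horizontal distance between sleeve_e and post below 0.008 m and z of sleeve_e in the frame of post below 0.05 m and angle between sleeve_e's own z axis and vertical below 0.2 rad))), for 0.1 s.
2. with one sleeve put away where it belongs, another is on the post (((horizontal distance between sleeve_a and post below 0.008 m and z of sleeve_a in the frame of post below 0.05 m and angle between sleeve_a's own z axis and vertical below 0.2 rad) or (horizontal distance between sleeve_b and post below 0.008 m and z of sleeve_b in the frame of post below 0.05 m and angle between sleeve_b's own z axis and vertical below 0.2 rad) or (horizontal distance between sleeve_c and post below 0.008 m and z of sleeve_c in the frame of post below 0.05 m and angle between sleeve_c's own z axis and vertical below 0.2 rad) or (horizontal distance between sleeve_d and post below 0.008 m and z of sleeve_d in the frame of post below 0.05 m and angle between sleeve_d's own z axis and vertical below 0.2 rad) or (horizontal distance between sleeve_e and post below 0.008 m and z of sleeve_e in the frame of post below 0.05 m and angle between sleeve_e's own z axis and vertical below 0.2 rad)) and ((horizontal distance between sleeve_a and susan below 0.14 m and height (world z) of sleeve_a below 0.04 m) or (horizontal distance between sleeve_b and tub below 0.14 m and height (world z) of sleeve_b below 0.02 m) or (horizontal distance between sleeve_c and tub below 0.14 m and height (world z) of sleeve_c below 0.02 m) or (horizontal distance between sleeve_d and susan below 0.14 m and height (world z) of sleeve_d below 0.04 m) or (horizontal distance between sleeve_e and tub below 0.14 m and height (world z) of sleeve_e below 0.02 m))), for 0.1 s.
3. with two sleeves put away where they belong, another is on the post (((horizontal distance between sleeve_a and post below 0.008 m and z of sleeve_a in the frame of post below 0.05 m and angle between sleeve_a's own z axis and vertical below 0.2 rad) or (horizontal distance between sleeve_b and post below 0.008 m and z of sleeve_b in the frame of post below 0.05 m and angle between sleeve_b's own z axis and vertical below 0.2 rad) or (horizontal distance between sleeve_c and post below 0.008 m and z of sleeve_c in the frame of post below 0.05 m and angle between sleeve_c's own z axis and vertical below 0.2 rad) or (horizontal distance between sleeve_d and post below 0.008 m and z of sleeve_d in the frame of post below 0.05 m and angle between sleeve_d's own z axis and vertical below 0.2 rad) or (horizontal distance between sleeve_e and post below 0.008 m and z of sleeve_e in the frame of post below 0.05 m and angle between sleeve_e's own z axis and vertical below 0.2 rad)) and ((horizontal distance between sleeve_a and susan below 0.14 m and height (world z) of sleeve_a below 0.04 m) or (horizontal distance between sleeve_b and tub below 0.14 m and height (world z) of sleeve_b below 0.02 m) or (horizontal distance between sleeve_c and tub below 0.14 m and height (world z) of sleeve_c below 0.02 m) or (horizontal distance between sleeve_d and susan below 0.14 m and height (world z) of sleeve_d below 0.04 m)) and ((horizontal distance between sleeve_a and susan below 0.14 m and height (world z) of sleeve_a below 0.04 m) or (horizontal distance between sleeve_b and tub below 0.14 m and height (world z) of sleeve_b below 0.02 m) or (horizontal distance between sleeve_c and tub below 0.14 m and height (world z) of sleeve_c below 0.02 m) or (horizontal distance between sleeve_e and tub below 0.14 m and height (world z) of sleeve_e below 0.02 m)) and ((horizontal distance between sleeve_a and susan below 0.14 m and height (world z) of sleeve_a below 0.04 m) or (horizontal distance between sleeve_b and tub below 0.14 m and height (world z) of sleeve_b below 0.02 m) or (horizontal distance between sleeve_d and susan below 0.14 m and height (world z) of sleeve_d below 0.04 m) or (horizontal distance between sleeve_e and tub below 0.14 m and height (world z) of sleeve_e below 0.02 m)) and ((horizontal distance between sleeve_a and susan below 0.14 m and height (world z) of sleeve_a below 0.04 m) or (horizontal distance between sleeve_c and tub below 0.14 m and height (world z) of sleeve_c below 0.02 m) or (horizontal distance between sleeve_d and susan below 0.14 m and height (world z) of sleeve_d below 0.04 m) or (horizontal distance between sleeve_e and tub below 0.14 m and height (world z) of sleeve_e below 0.02 m)) and ((horizontal distance between sleeve_b and tub below 0.14 m and height (world z) of sleeve_b below 0.02 m) or (horizontal distance between sleeve_c and tub below 0.14 m and height (world z) of sleeve_c below 0.02 m) or (horizontal distance between sleeve_d and susan below 0.14 m and height (world z) of sleeve_d below 0.04 m) or (horizontal distance between sleeve_e and tub below 0.14 m and height (world z) of sleeve_e below 0.02 m))), for 0.1 s.
4. the sleeves that fit stand in the tub, the others and the jar stand on the lazy susan (x of sleeve_b in the frame of tub between -0.064 and 0.064 m and y of sleeve_b in the frame of tub between -0.128 and 0.128 m and z of each of sleeve_b, sleeve_c, sleeve_e in the frame of tub below 0.012 m and angle between each of sleeve_b, sleeve_c, sleeve_e, sleeve_a, sleeve_d, jar's own z axis and vertical below 0.15 rad and linear speed of each of sleeve_b, sleeve_c, sleeve_e, sleeve_a, sleeve_d, jar below 0.03 m/s and x of sleeve_c in the frame of tub between -0.064 and 0.064 m and y of sleeve_c in the frame of tub between -0.128 and 0.128 m and x of sleeve_e in the frame of tub between -0.064 and 0.064 m and y of sleeve_e in the frame of tub between -0.128 and 0.128 m and horizontal distance between each of sleeve_a, sleeve_d, jar and susan below 0.14 m and z of sleeve_a in the frame of susan between 0.025 and 0.036 m and z of sleeve_d in the frame of susan between 0.025 and 0.036 m and z of jar in the frame of susan between 0.025 and 0.036 m), for 0.2 s.
5. the lid is seated on the tub (x of lid in the frame of tub between -0.01 and 0.01 m and y of lid in the frame of tub between -0.01 and 0.01 m and z of lid in the frame of tub between 0.086 and 0.0935 m and angle between lid's own z axis and vertical below 0.03 rad and angle between the x axis of lid and the x axis of tub, either way round below 0.12 rad and linear speed of lid below 0.03 m/s), for 0.2 s.
At the end, for the whole second after the job is handed in: Sleeves that fit stand on the tub's floor; the others and the jar stand on the lazy susan, centres within 140 mm of its centre; all upright (0.15 rad) and at rest. Lid on the tub's rim: within 10 mm of centre, underside 86 to 93.5 mm up, tilt below 0.03 rad, turned below 0.12 rad (all of step 4 and all of step 5); the robot touches nothing.
It fails at once if the jar is tipped over (angle between jar's own z axis and vertical above 0.8 rad).
It fails at once if the jar is set down on the lazy susan hard (over 150 N) (contact force between jar and susan above 150 N).
It fails at once if a bystander (whistle or grip trainer) is moved by more than 40 mm (distance of any of whistle, trainer from where it was at the start of the episode above 0.04 m).
Of sleeve_b, sleeve_c, sleeve_e only 2 to 3 are there at a start; the rules pass over those that are not, and their reading is None.
Of sleeve_a, sleeve_d only 1 to 2 are there at a start; the rules pass over those that are not, and their reading is None.
At some moment in a run one of sleeve_a, sleeve_b, sleeve_c, sleeve_d, sleeve_e, lid may be knocked a few centimetres aside while the robot is not near it.
It also fails if it takes over 210 s, if anything falls off the work surface, if the arm or the gripper's body presses on something with over 40 N, if the wrist force passes 120 N, or if a joint passes its speed limit or range.

### The arm

A 7-joint arm with a two-finger parallel gripper is mounted at the origin on the work surface. World frame = base frame: x ahead of the robot, y to its left, z up, the work surface at z = 0. Lengths are in m, angles in rad, forces in N, time in s.
With the tool pointing down it reaches from about 0.425 to 0.825 m from the base axis. Payload 3.6 kg.
Tool frame: the origin (TCP) lies midway between the tips of the shut fingers; the grasp point (between the pads) lies 19 mm behind it (arm.tcp_to_grasp is the distance from the TCP to the grasp point, in m); z points along the fingers, y is the direction in which the jaws open and shut (so a half turn about z gives the same grasp; the last joint's range is limited). The gripper opens to 85 mm and grips with 20 to 120 N. Pads are 22 mm wide; open, the fingers measure 114 mm over their backs; the gripper's body (76 mm by 85 mm) begins 54 mm behind the grasp point. The pads swing forward as they close: fully open they stand 13 mm farther back than shut.
Start: joints at [-0.026, 0.615, -0.013, 1.423, 0.008, 1.103, -0.04], TCP at [0.65, 0, 0.231] pointing down, gripper open.
Joint ranges: [-3.12, 3.12], [-0.3, 2.06], [-1.34, 1.32], [0.26, 2.42], [-1.36, 4.5], [0.01, 1.98], [-2.84, 2.84]. Speed limits (rad/s): [2.79, 2.79, 3.14, 3.14, 3.14, 3.14, 3.14].

### API

Orientations are given as a rotation vector (axis times angle).
In Python, from workcell import arm gives the robot as it stands.
- The arm moves only by the tool move_arm, never from a script. Its argument "deltas" is one flat list of numbers, 6 for each row, row after row: the shift along the world's x, y, z in units of 50 mm (1.0 is 50 mm), then the turn, a rotation vector about the world's x, y, z in units of 6 degrees (1.0 is 6 degrees). A call has 1 to 20 rows; each row shifts and turns the commanded pose from where the row before left it; what a row does not reach is not made up. A row lasts 1/8 s, in which the tool goes at most 62.5 mm and 10.7 degrees, less where a joint would pass 70% of its speed; a pose out of reach is approached as far as the arm can. A call is refused whole if a number of a shift passes 1 or a number of a turn 1, either way. A call with a gripper value outside its range is refused whole. "hand" is the opening, from 0 (shut) to 1 (fully open), set as the call begins (left out, the last holds). The fingers move at their own pace and stop on an object; the grip force is fixed at half the most. Time passes only in rows, so rows that do not move let the fingers close. It gives the time, the measured TCP pose, the force and the opening at its end, in the units of the state.
- arm.read_state(): the state, without advancing time (a new reading comes with each control period).
- arm.capture(name): name is "scene" or "side" or "wrist"; returns a dict with "img" (480x640x3 uint8, blue, green, red), "range_z" (480x640 float32, m along the optical axis (not along the pixel's ray), 0 where there is no reading), "camera_matrix" (3x3 intrinsics, pixels), "R" (3x3) and "t" (3): a world point X has camera coordinates R X + t. Camera axes: x right, y down, z forward; pixel columns grow to the right and rows downward; lengths in m; the calibration is good to about 2 mm. A picture is of the moment at which its call begins.
- arm.close_job(): hands the job in, once; it reports no verdict.
The state is a dict: "t": time; "joints": joint angles; "qvel": joint speeds; "joint_torque": joint torques, N m; "ee_pos": TCP position; "ee_rot": TCP orientation; "wrist_force": force on the tool from outside, world axes, zero at the start; "ft_torque": the same for the moment, N m; "gripper_width": finger opening in m.
Only numpy, scipy, OpenCV 4.12 (cv2) and the standard library are available. Lean on these libraries where they do the work, as an engineer would, in place of code of your own. Each camera call takes 0.05 s, during which the arm holds its last target. There are 200 camera calls.

## Working session

There is one attempt and no reset: what is moved stays moved. The work goes in short steps, Python scripts to look and compute and a tool call to move; the robot and the scene stay as the last step left them, time stands still between calls to the robot, and variables do not carry over. Pictures are saved under pics/ and viewed, about 12 in all and at most 16, crops included, and the job is handed in when it is done.

Besides the shell and the picture viewer there is one more tool, called after "Call:" as a command line: name --argument value ..., lists and objects as JSON in quotes. move_arm: Moves the arm, as the interface text tells. Its arguments: {"type":"object","properties":{"deltas":{"type":"array","items":{"type":"number"}},"hand":{"type":"number"}},"required":["deltas"]}

```bash
ls; mkdir -p pics
cat > h.py <<'E'
from workcell import arm
import numpy as np, cv2
def cap(n):
    c=arm.capture(n); c['K']=np.array(c['camera_matrix']);c['R']=np.array(c['R']);c['t']=np.array(c['t']); return c
def cloud(c):
    z=c['range_z'].astype(float); v,u=np.mgrid[:480,:640]; K=c['K']
    p=np.stack([(u-K[0,2])/K[0,0]*z,(v-K[1,2])/K[1,1]*z,z],-1)
    w=(p-c['t'])@c['R']; w[z==0]=np.nan
    return w
def ray(c,u,v,h):
    d=c['R'].T@np.linalg.solve(c['K'],[u,v,1.]); o=-c['R'].T@c['t']
    return o+d*(h-o[2])/d[2]
def proj(c,X):
    p=c['K']@(c['R']@np.array(X)+c['t']); return p[:2]/p[2]
E
python3 - <<'E'
from h import *
s=arm.read_state(); print({k:np.round(s[k],3) for k in s})
for n in ['scene','side','wrist']:
    c=cap(n); cv2.imwrite(f'pics/{n}0.png',c['img']); print(n,-c['R'].T@c['t'],c['R'][2],(c['range_z']>0).mean())
    np.savez(f'pics/{n}0.npz',**{k:c[k] for k in ['img','range_z','K','R','t']})
a=cv2.imread('pics/scene0.png');b=cv2.imread('pics/side0.png')
cv2.imwrite('pics/wr0.png',cv2.imread('pics/wrist0.png'))
E
```

```text
pics
{'t': np.float64(0.0), 'joints': array([-0.026,  0.616, -0.013,  1.425,  0.008,  1.103, -0.04 ]), 'qvel': array([ 0.   , -0.   , -0.001, -0.001,  0.001,  0.002, -0.001]), 'joint_torque': array([ 0.0000e+00, -4.6922e+01,  2.6000e-01, -1.7104e+01,  1.0000e-02,
        1.0000e-02,  0.0000e+00]), 'ee_pos': array([ 0.649, -0.   ,  0.23 ]), 'ee_rot': array([-2.22 , -2.22 ,  0.003]), 'wrist_force': array([ 0.084, -0.36 ,  0.446]), 'ft_torque': array([-0.025, -0.041,  0.018]), 'gripper_width': np.float64(0.085)}
scene [ 1.13080863 -0.57852775  0.65225748] [-0.59570319  0.56890998 -0.56699131] 0.9960221354166666
side [ 0.0914708  -0.76159714  0.83703663] [ 0.32940717  0.66310638 -0.67214645] 0.996240234375
wrist [0.64916575 0.07516629 0.37304542] [-0.00289038 -0.2919159  -0.95643962] 0.9959895833333333
```

View pics/scene0.png

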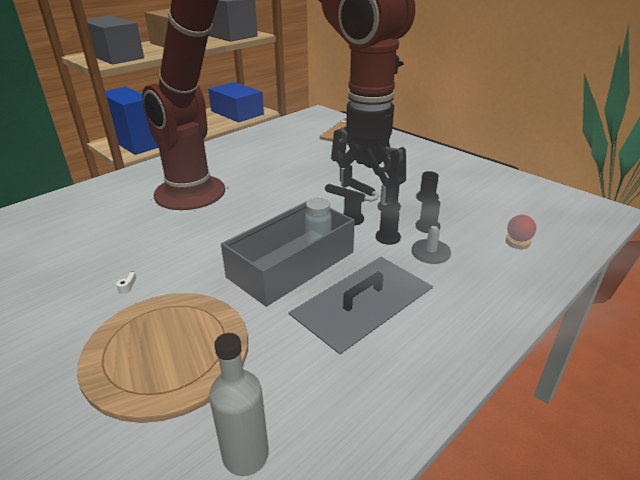

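View pics/side0.png

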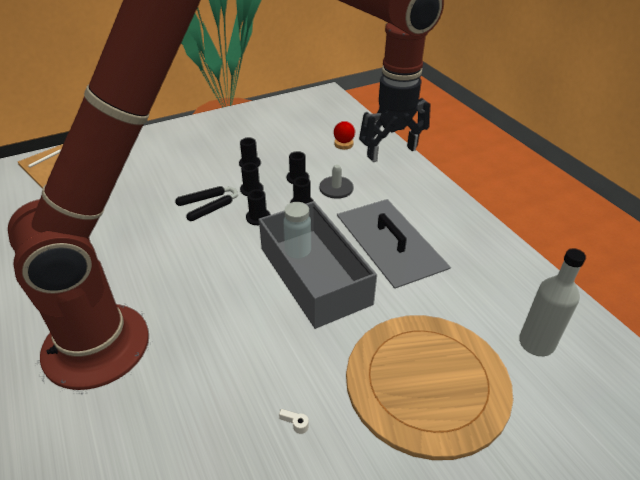

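The scene holds 5 black sleeves in two rows (side view: (248,147), (250,175), (257,200), (298,165), (301,185)), with the post at (337,180). The jar is in the tub's far end at (297,220). There is also a bottle next to the susan.

```bash
cat > m0.py <<'E'
from h import *
class C(dict):pass
def ld(n): d=np.load(f'pics/{n}0.npz'); return {k:d[k] for k in d}
S,D=ld('side'),ld('scene')
def comps(c,mask,lo,hi,name,minn=25):
    w=cloud(c); z=w[...,2]; m=mask&(z>lo)&(z<hi)&(w[...,0]>.25)&(w[...,0]<1.05)&(abs(w[...,1])<.6)
    n,l,st,ce=cv2.connectedComponentsWithStats(m.astype(np.uint8))
    for i in range(1,n):
        if st[i,4]<minn: continue
        p=w[l==i]; lo_,hi_=np.nanpercentile(p,[1,99],axis=0)
        print(name,st[i,4],ce[i].round(0),'mid',((lo_+hi_)/2).round(3),'ext',(hi_-lo_).round(3),'med z',np.median(p[:,2]).round(4))
for n,c in [('side',S),('scene',D)]:
    v=c['img'].max(2); dark=v<70; hsv=cv2.cvtColor(c['img'],cv2.COLOR_BGR2HSV)
    comps(c,dark,.064,.08,n+' sleevetop')
    comps(c,dark,.003,.06,n+' lowdark',60)
    g=(hsv[...,1]<60)&(v<140)
    comps(c,g,.08,.1,n+' rim',60)
    comps(c,g,.003,.013,n+' lidplate/base',100)
    comps(c,g,.03,.08,n+' lidhandle/pin',60)
    comps(c,hsv[...,1]<70,.11,.14,n+' jartop',40)
    comps(c,(hsv[...,1]>70)&(hsv[...,0]<30),.02,.045,n+' susan',400)
    comps(c,(v>150)&(hsv[...,1]<60),.01,.03,n+' whistle',25)
    comps(c,v>-1,.15,.25,n+' tall',100)
E
python3 m0.py
```

```text
side sleevetop 103 [248. 143.] mid [0.497 0.447 0.069] ext [0.039 0.043 0.011] med z 0.0695
side sleevetop 106 [296. 157.] mid [0.585 0.323 0.07 ] ext [0.038 0.044 0.011] med z 0.0696
side sleevetop 134 [249. 168.] mid [0.457 0.331 0.07 ] ext [0.04  0.043 0.012] med z 0.0703
side sleevetop 140 [301. 182.] mid [0.546 0.215 0.069] ext [0.041 0.044 0.009] med z 0.0705
side sleevetop 147 [256. 195.] mid [0.428 0.216 0.069] ext [0.039 0.043 0.01 ] med z 0.0704
side sleevetop 326 [340. 241.] mid [ 0.523 -0.013  0.072] ext [0.013 0.242 0.016] med z 0.0718
side sleevetop 105 [275. 221.] mid [0.43  0.106 0.072] ext [0.045 0.008 0.015] med z 0.0725
side sleevetop 620 [318. 280.] mid [ 0.46  -0.03   0.072] ext [0.136 0.257 0.016] med z 0.0721
side lowdark 252 [249. 156.] mid [0.496 0.445 0.032] ext [0.054 0.041 0.054] med z 0.0329
side lowdark 273 [296. 171.] mid [0.585 0.323 0.032] ext [0.053 0.043 0.055] med z 0.0339
side lowdark 304 [250. 183.] mid [0.456 0.326 0.032] ext [0.054 0.035 0.054] med z 0.0315
side lowdark 409 [199. 196.] mid [0.324 0.346 0.015] ext [0.12  0.018 0.022] med z 0.018
[... 5523 characters left out ...]
   0.045] ext [0.017 0.1   0.028] med z 0.0548
scene lidhandle/pin 1030 [244. 449.] mid [ 0.778 -0.382  0.055] ext [0.042 0.058 0.049] med z 0.0558
scene jartop 346 [317. 206.] mid [0.466 0.062 0.119] ext [0.05  0.05  0.016] med z 0.1246
scene jartop 755 [239. 417.] mid [ 0.777 -0.382  0.125] ext [0.044 0.06  0.03 ] med z 0.1253
scene susan 15199 [157. 356.] mid [ 0.52  -0.366  0.028] ext [0.268 0.269 0.01 ] med z 0.0308
scene whistle 43 [372. 196.] mid [0.405 0.329 0.017] ext [0.022 0.043 0.007] med z 0.0172
scene whistle 145 [125. 281.] mid [ 0.276 -0.321  0.016] ext [0.039 0.046 0.012] med z 0.0192
scene tall 2388 [232. 375.] mid [ 0.771 -0.379  0.194] ext [0.047 0.055 0.086] med z 0.1746
```

View pics/wrist0.png

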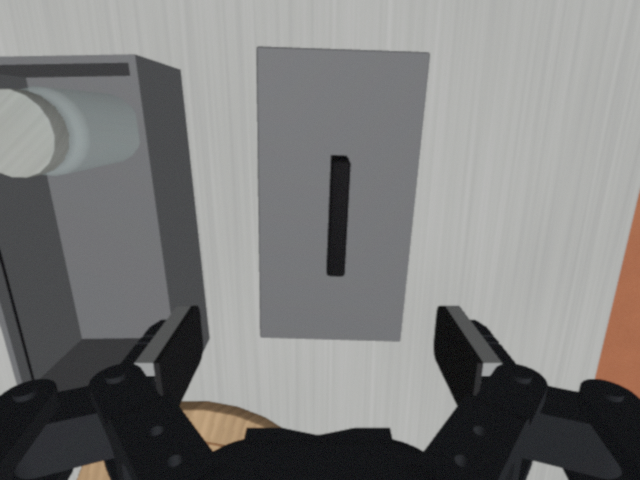

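The wrist view has the lid in the middle (258–428, 48–340), its handle at (338,215) along y, and the jar cap at (25,132) in the tub. The jar goes first, since it occupies a tub slot.

Call:
move_arm --deltas '[-0.74,0.24,0,0,0,0,-0.74,0.24,0,0,0,0,-0.74,0.24,0,0,0,0,-0.74,0.25,0,0,0,0,-0.74,0.25,0,0,0,0,0,0,0,0,0,0]'

```text
t: 0.9
ee_pos: [0.462, 0.0621, 0.2312]
ee_rot: [-2.216, -2.223, 0.003]
wrist_force: [0.3, -0.4, 0.5]
gripper_width: 0.0852
```

```bash
cat > w.py <<'E'
from h import *
import sys
def segs(c,name,mask,lo,hi,minn=150,show=True):
    w=cloud(c); z=w[...,2]; m=mask&(z>lo)&(z<hi)
    n,l,st,ce=cv2.connectedComponentsWithStats(m.astype(np.uint8)); out=[]
    for i in range(1,n):
        if st[i,4]<minn: continue
        p=w[l==i]; (cx,cy),(a,b),th=cv2.minAreaRect(p[:,:2].astype(np.float32)*1000)
        out.append((cx/1000,cy/1000,a,b,th)); 
        if show: print(name,st[i,4],ce[i].round(0),'c %.4f %.4f size %.0f %.0f th %.1f z %.4f'%(cx/1e3,cy/1e3,a,b,th,np.median(p[:,2])))
    return out
def st():
    s=arm.read_state(); print('t %.2f'%s['t'],'pos',np.round(s['ee_pos'],4),'rot',np.round(s['ee_rot'],3),'F',np.round(s['wrist_force'],1),'g %.4f'%s['gripper_width'])
E
python3 - <<'E'
from w import *
st(); c=cap('wrist'); cv2.imwrite('pics/w1.png',c['img']); a=np.ones((480,640),bool)
segs(c,'jar',a,.115,.135); segs(c,'rim',a,.083,.095); segs(c,'floor',a,.002,.009,1500)
E
```

```text
t 0.90 pos [0.462  0.0621 0.2312] rot [-2.216 -2.223  0.003] F [ 0.3 -0.4  0.5] g 0.0852
jar 4993 [318. 230.] c 0.4615 0.0645 size 53 52 th 59.3 z 0.1252
rim 6210 [317. 258.] c 0.4610 -0.0129 size 139 251 th 0.8 z 0.0900
rim 234 [318. 186.] c 0.4610 0.0842 size 56 20 th 2.1 z 0.0915
floor 22980 [318. 286.] c 0.4611 -0.0256 size 129 249 th 0.9 z 0.0053
```

Call:
move_arm --deltas '[0.01,0.02,-0.7,0,0,0,0,0,-0.7,0,0,0,0,0,-0.7,0,0,0,0,0,-0.6,0,0,0,0,0,-0.36,0,0,0,0,0,0,0,0,0]' --hand 1

```text
t: 1.7
ee_pos: [0.4658, 0.0613, 0.0769]
ee_rot: [-2.222, -2.22, 0.003]
wrist_force: [-0.8, -0.3, 0.9]
gripper_width: 0.0854
```

Call:
move_arm --deltas '[0,0,0,0,0,0,0,0,0,0,0,0,0,0,0,0,0,0,0,0,0,0,0,0,0,0,0,0,0,0,0,0,0,0,0,0]' --hand 0

```text
t: 2.45
ee_pos: [0.4661, 0.0621, 0.0797]
ee_rot: [2.221, 2.221, 0.003]
wrist_force: [-1.7, -0.2, 6.3]
gripper_width: 0.057
```

Call:
move_arm --deltas '[0,0,0.6,0,0,0,0,0,1,0,0,0,0,0,1,0,0,0,0.08,-0.6,0.1,0,0,0,0.08,-0.83,0,0,0,0,0.08,-0.83,0,0,0,0,0.08,-0.83,0,0,0,0,0.08,-0.83,0,0,0,0,0.08,-0.83,0,0,0,0,0.08,-0.83,0,0,0,0,0.08,-0.83,0,0,0,0,0.09,-0.83,0,0,0,0,0.09,-0.83,0,0,0,0,0.09,-0.83,0,0,0,0,0.09,-0.6,0,0,0,0,0.09,-0.4,0,0,0,0,0,0,0,0,0,0]'

```text
t: 4.58
ee_pos: [0.5188, -0.4347, 0.2128]
ee_rot: [-2.224, -2.218, 0.002]
wrist_force: [0.6, 1.1, -2.4]
gripper_width: 0.0575
```

Run:
```python
from w import *
st(); 
for n in ['scene','side']:
    c=cap(n); cv2.imwrite(f'pics/{n}1.png',c['img']); w=cloud(c); m=(w[...,2]>.06)&(w[...,2]<.6)&(abs(w[...,1]+.43)<.06)&(abs(w[...,0]-.51)<.06)
    v=np.argwhere(m); 
    zz=w[m][:,2]; print(n,'lowest',np.percentile(zz,[0.5,2,5]))
```

```text
t 4.58 pos [ 0.5188 -0.4347  0.2128] rot [-2.224e+00 -2.218e+00  2.000e-03] F [ 0.6  1.1 -2.4] g 0.0575
scene lowest [0.14524702 0.15891903 0.18382345]
side lowest [0.1491046  0.16650196 0.19894755]
```

Call:
move_arm --deltas '[0,0,-0.5,0,0,0,0,0,-0.6,0,0,0,0,0,-0.5,0,0,0,0,0,-0.25,0,0,0,0,0,-0.1,0,0,0,0,0,-0.06,0,0,0,0,0,0,0,0,0]'

```text
t: 5.55
ee_pos: [0.5203, -0.4332, 0.1136]
ee_rot: [2.22, 2.221, 0.0]
wrist_force: [-0.2, -0.0, -1.7]
gripper_width: 0.0573
```

Call:
move_arm --deltas '[0,0,-0.03,0,0,0,0,0,-0.03,0,0,0,0,0,-0.03,0,0,0,0,0,0,0,0,0]'

```text
t: 6.05
ee_pos: [0.5199, -0.4329, 0.1081]
ee_rot: [-2.221, -2.221, 0.0]
wrist_force: [0.3, -0.4, -2.1]
gripper_width: 0.0572
```

Call:
move_arm --deltas '[0,0,-0.02,0,0,0,0,0,-0.02,0,0,0,0,0,-0.02,0,0,0,0,0,0,0,0,0]'

```text
t: 6.55
ee_pos: [0.52, -0.433, 0.1052]
ee_rot: [-2.221, -2.221, 0.0]
wrist_force: [0.2, 0.3, -2.7]
gripper_width: 0.0574
```

Call:
move_arm --deltas '[0,0,-0.02,0,0,0,0,0,-0.02,0,0,0,0,0,0,0,0,0]'

```text
t: 6.92
ee_pos: [0.52, -0.4337, 0.1049]
ee_rot: [2.221, 2.22, -0.001]
wrist_force: [-1.5, 0.7, 5.1]
gripper_width: 0.0571
```

Call:
move_arm --deltas '[0,0,0,0,0,0,0,0,0,0,0,0,0,0,0,0,0,0,0,0,0.4,0,0,0,0,0,1,0,0,0,0,0,0.9,0,0,0,0,0,0.3,0,0,0]' --hand 1

```text
t: 7.8
ee_pos: [0.5213, -0.434, 0.237]
ee_rot: [2.217, 2.217, 0.001]
wrist_force: [0.0, 0.0, -0.1]
gripper_width: 0.0855
```

Call:
move_arm --deltas '[0.04,0.6,0,0,0,0,0.04,1,0,0,0,0,0.04,1,0,0,0,0,0.04,1,0,0,0,0,0.04,1,0,0,0,0,0.04,1,0,0,0,0,0.05,1,0,0,0,0,0.05,1,0,0,0,0,0.05,1,0,0,0,0,0.05,1,0,0,0,0,0.05,1,0,0,0,0,0.05,1,0,0,0,0,0.05,0.9,0,0,0,0,0,0.4,0,0,0,0,0,0,0,0,0,0]'

```text
t: 9.68
ee_pos: [0.5488, 0.2126, 0.2325]
ee_rot: [-2.218, -2.224, 0.003]
wrist_force: [0.1, -0.4, -0.1]
gripper_width: 0.0854
```

Run:
```python
from w import *
st(); c=cap('wrist'); cv2.imwrite('pics/w2.png',c['img']); a=np.ones((480,640),bool)
segs(c,'tops',a,.06,.08); segs(c,'flange',a,.004,.0105,300)
for n in ['side','scene']:
    c=cap(n); cv2.imwrite(f'pics/{n}2.png',c['img']); hs=cv2.cvtColor(c['img'],cv2.COLOR_BGR2HSV)
    w=cloud(c); b=(abs(w[...,0]-.52)<.1)&(abs(w[...,1]+.43)<.1)
    segs(c,n+' jar',b,.13,.16); segs(c,n+' sleeves',(w[...,1]>.15)&(c['img'].max(2)<90)&(w[...,0]>.38),.06,.08,60)
```

```text
t 9.68 pos [0.5488 0.2126 0.2325] rot [-2.218 -2.224  0.003] F [ 0.1 -0.4 -0.1] g 0.0854
tops 2267 [188.  43.] c 0.4565 0.3354 size 43 43 th 46.6 z 0.0718
tops 1979 [373.  54.] c 0.5862 0.3281 size 43 43 th 13.0 z 0.0718
tops 746 [455. 178.] c 0.6562 0.2401 size 24 24 th 86.6 z 0.0680
tops 1760 [165. 204.] c 0.4276 0.2204 size 43 43 th 3.3 z 0.0716
tops 1478 [316. 206.] c 0.5465 0.2191 size 43 43 th 89.5 z 0.0719
tops 1269 [254. 333.] c 0.5120 0.0825 size 65 132 th 39.9 z 0.0701
tops 156 [142. 328.] c 0.3968 0.1117 size 2 13 th 89.6 z 0.0699
flange 1415 [225.  63.] c 0.4629 0.3321 size 61 47 th 64.2 z 0.0081
flange 1231 [351.  77.] c 0.5809 0.3226 size 46 61 th 47.2 z 0.0081
flange 4159 [433. 166.] c 0.6561 0.2402 size 89 89 th 46.3 z 0.0098
flange 1157 [200. 182.] c 0.4333 0.2237 size 48 61 th 31.4 z 0.0081
flange 1038 [317. 177.] c 0.5467 0.2266 size 46 61 th 88.9 z 0.0081
flange 379 [230. 295.] c 0.4587 0.1125 size 138 2 th 0.9 z 0.0074
flange 8543 [238. 392.] c 0.4565 -0.0158 size 120 141 th 0.7 z 0.0054
side jar 997 [466. 369.] c 0.5160 -0.4344 size 52 52 th 2.6 z 0.1496
side sl
[... 317 characters left out ...]
461 0.2138 size 42 46 th 10.2 z 0.0687
side sleeves 188 [256. 196.] c 0.4279 0.2169 size 47 40 th 79.6 z 0.0691
scene jar 965 [111. 319.] c 0.5188 -0.4317 size 52 54 th 61.0 z 0.1499
scene sleeves 122 [616. 103.] c 0.6489 1.4403 size 103 56 th 58.0 z 0.0704
scene sleeves 60 [588. 105.] c 0.5767 1.3352 size 36 27 th 18.9 z 0.0685
scene sleeves 136 [430. 177.] c 0.5024 0.4493 size 40 44 th 24.7 z 0.0681
scene sleeves 140 [390. 186.] c 0.4601 0.3336 size 39 42 th 41.3 z 0.0681
scene sleeves 165 [352. 197.] c 0.4307 0.2177 size 43 46 th 21.0 z 0.0690
scene sleeves 108 [430. 202.] c 0.5867 0.3286 size 41 36 th 49.9 z 0.0707
scene sleeves 197 [389. 214.] c 0.5498 0.2161 size 43 43 th 82.2 z 0.0686
```

View pics/w2.png

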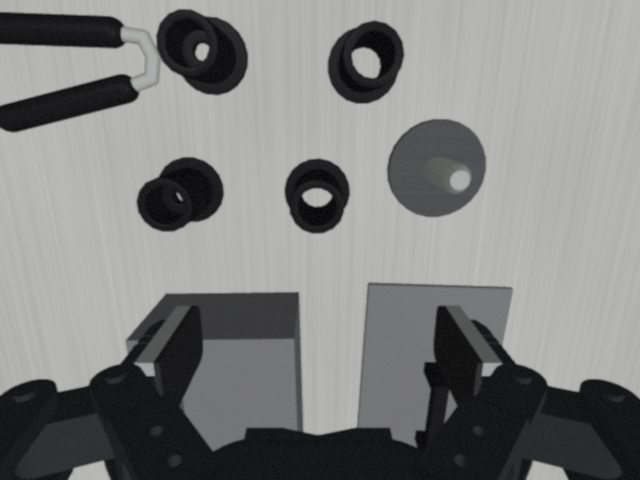

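Wrist view: the sleeve bores show directly – (200,50) and (178,195) look narrowed, while (366,62) and (317,195) look wide. Post tip is at (459,180). The jar stands upright on the susan with its top at 0.150. Now I grasp the sleeve nearest the post (S2).

Call:
move_arm --deltas '[-0.02,0.05,-0.6,0,0,0,0,0,-0.9,0,0,0,0,0,-0.9,0,0,0,0,0,-0.8,0,0,0,0,0,-0.5,0,0,0,0,0,-0.23,0,0,0,0,0,0,0,0,0]' --hand 1

```text
t: 10.7
ee_pos: [0.5487, 0.2131, 0.0367]
ee_rot: [2.223, 2.219, -0.002]
wrist_force: [1.0, -0.2, 0.6]
gripper_width: 0.0858
```

Call:
move_arm --deltas '[0,0,0,0,0,0,0,0,0,0,0,0,0,0,0,0,0,0,0,0,0,0,0,0,0,0,0,0,0,0,0,0,0,0,0,0]' --hand 0

```text
t: 11.45
ee_pos: [0.5489, 0.2149, 0.0382]
ee_rot: [2.221, 2.221, 0.002]
wrist_force: [-1.9, -1.8, 6.1]
gripper_width: 0.0432
```

Call:
move_arm --deltas '[0,0,0.5,0,0,0,0,0,0.8,0,0,0,0,0,0.5,0,0,0,0.5,0.1,0,0,0,0,0.7,0.12,0,0,0,0,0.6,0.12,0,0,0,0,0.4,0.07,0,0,0,0,0,0,0,0,0,0,0,0,0,0,0,0]'

```text
t: 12.58
ee_pos: [0.6572, 0.2349, 0.1263]
ee_rot: [-2.22, -2.221, 0.003]
wrist_force: [0.1, 0.6, -2.3]
gripper_width: 0.0429
```

```bash
cat > chk.py <<'E'
from w import *
# sleeve in air over the post: flange band vs post base ring, per camera
st()
from scipy.optimize import least_squares
def ring(p):  # circle fit of visible front side
    f=lambda q:np.hypot(p[:,0]-q[0],p[:,1]-q[1])-q[2]
    return f
def fit(p,r):
    q=least_squares(lambda q:np.hypot(p[:,0]-q[0],p[:,1]-q[1])-r,np.median(p,0)+[0,0],loss='soft_l1',f_scale=.001).x; return q
def run(foot):
    for n in ['side','scene']:
        c=cap(n); cv2.imwrite(f'pics/{n}_chk.png',c['img']); w=cloud(c); o=-c['R'].T@c['t']
        d=(c['img'].max(2)<110)&(np.hypot(w[...,0]-.6585,w[...,1]-.235)<.06)
        def sel(lo,hi): return w[d&(w[...,2]>lo)&(w[...,2]<hi)][:,:2]
        def f2(p,r):
            v=o[:2]-np.median(p,0); v/=np.hypot(*v)
            return least_squares(lambda q:np.hypot(p[:,0]-q[0],p[:,1]-q[1])-r,np.median(p,0)-v*r,loss='soft_l1',f_scale=.001).x
        b=sel(.006,.013); t=sel(foot+.014,foot+.034)
        cb=(np.percentile(b,1,axis=0)+np.percentile(b,99,axis=0))/2
        q=f2(t,.022); print(n,len(b),len(t),'base box',cb.round(4),'tube',q.round(4),'diff tube-base',((q-cb)*1000).round(1), 'zmin tube', np.percentile(w[d&(w[...,2]>.02)][:,2],2).round(4))
E
python3 - <<'E'
from chk import *
run(.09)
E
```

```text
t 12.57 pos [0.6572 0.2349 0.1263] rot [-2.22  -2.221  0.003] F [ 0.1  0.6 -2.3] g 0.0429
side 420 118 base box [0.6556 0.2349] tube [0.6584 0.2367] diff tube-base [2.8 1.7] zmin tube 0.0586
scene 535 160 base box [0.6607 0.2368] tube [0.6582 0.2393] diff tube-base [-2.5  2.5] zmin tube 0.0961
```

Call:
move_arm --deltas '[0.01,-0.02,-0.2,0,0,0,0,0,-0.2,0,0,0,0,0,-0.15,0,0,0,0,0,-0.1,0,0,0,0,0,0,0,0,0]'

```text
t: 13.3
ee_pos: [0.6587, 0.234, 0.0936]
ee_rot: [-2.221, -2.221, 0.002]
wrist_force: [-0.4, 0.5, -2.3]
gripper_width: 0.043
```

Foot is now at about 55 mm with no contact force. Continuing to about 36 mm.

Call:
move_arm --deltas '[0,0,-0.12,0,0,0,0,0,-0.12,0,0,0,0,0,-0.12,0,0,0,0,0,0,0,0,0]'

```text
t: 13.8
ee_pos: [0.6585, 0.2338, 0.0754]
ee_rot: [-2.221, -2.221, 0.002]
wrist_force: [-0.5, 0.3, -0.9]
gripper_width: 0.0432
```

Call:
move_arm --deltas '[0,0,0,0,0,0,0,0,0,0,0,0,0,0,0,0,0,0,0,0,0,0,0,0]' --hand 1

```text
t: 14.3
ee_pos: [0.6592, 0.2341, 0.0766]
ee_rot: [2.221, 2.221, 0.001]
wrist_force: [0.0, 0.9, 0.1]
gripper_width: 0.0854
```

```bash
cat > top.py <<'E'
from w import *
def top(x=.6585,y=.235):
    st()
    for n in ['side','scene']:
        c=cap(n); cv2.imwrite(f'pics/{n}_top.png',c['img']); w=cloud(c)
        d=(c['img'].max(2)<90)&(np.hypot(w[...,0]-x,w[...,1]-y)<.024)&(w[...,2]<.13)
        p=w[d]; h,e=np.histogram(p[:,2],np.arange(.01,.131,.01)); print(n,h)
    c=cap('wrist'); cv2.imwrite('pics/w_top.png',c['img']); w=cloud(c)
    d=(np.hypot(w[...,0]-x,w[...,1]-y)<.03)&(w[...,2]<.13); p=w[d]; h,e=np.histogram(p[:,2],np.arange(.0,.131,.01)); print('wrist',h)
    return c
E
python3 -c "
from top import *
top()"
```

```text
t 14.30 pos [0.6592 0.2341 0.0766] rot [2.221e+00 2.221e+00 1.000e-03] F [0.  0.9 0.1] g 0.0854
side [29 54 54 52 54 64 91 60  0  0  0  0]
scene [ 42  71  66  66  68  85 123  85   0   0   0   0]
wrist [   0 2026  352  384  548 1165 2365 2485 4908    0    0    0    0]
```

It slid all the way down (top at about 82 mm), so S2 fits. I regrasp it and take it to the tub's -y slot.

Call:
move_arm --deltas '[0,0,-0.3,0,0,0,0,0,-0.26,0,0,0,0,0,0,0,0,0]' --hand 1

```text
t: 14.82
ee_pos: [0.6574, 0.2335, 0.0457]
ee_rot: [-2.22, -2.22, 0.007]
wrist_force: [-0.8, 0.7, -0.6]
gripper_width: 0.0854
```

Call:
move_arm --deltas '[0,0,0,0,0,0,0,0,0,0,0,0,0,0,0,0,0,0,0,0,0,0,0,0,0,0,0,0,0,0]' --hand 0

```text
t: 15.45
ee_pos: [0.6593, 0.2344, 0.0492]
ee_rot: [2.221, 2.221, 0.002]
wrist_force: [-1.0, 0.1, 5.5]
gripper_width: 0.043
```

Call:
move_arm --deltas '[0,0,0.4,0,0,0,0,0,0.8,0,0,0,0,0,0.8,0,0,0,0,0,0.4,0,0,0,-0.3,-0.5,0,0,0,0,-0.48,-0.84,0,0,0,0,-0.48,-0.84,0,0,0,0,-0.48,-0.84,0,0,0,0,-0.48,-0.84,0,0,0,0,-0.48,-0.84,0,0,0,0,-0.48,-0.84,0,0,0,0,-0.48,-0.84,0,0,0,0,-0.26,-0.46,0,0,0,0,0,0,0,0,0,0]'

```text
t: 17.2
ee_pos: [0.4616, -0.1108, 0.1689]
ee_rot: [2.227, 2.215, -0.002]
wrist_force: [-0.1, 1.4, -1.2]
gripper_width: 0.0431
```

Call:
move_arm --deltas '[0.03,0.05,-0.4,0,0,0,0,0,-0.6,0,0,0,0,0,-0.6,0,0,0,0,0,-0.4,0,0,0,0,0,-0.25,0,0,0,0,0,-0.14,0,0,0,0,0,-0.06,0,0,0,0,0,0,0,0,0]'

```text
t: 18.2
ee_pos: [0.4649, -0.1055, 0.0461]
ee_rot: [2.221, 2.221, 0.001]
wrist_force: [0.2, -0.2, -2.3]
gripper_width: 0.0429
```

Call:
move_arm --deltas '[0,0,-0.01,0,0,0,0,0,0,0,0,0,0,0,0,0,0,0,0,0,0.6,0,0,0,0,0,1,0,0,0,0,0,1,0,0,0,0.1,0.4,0.4,0,0,0,0.26,0.93,0,0,0,0,0.26,0.93,0,0,0,0,0.26,0.93,0,0,0,0,0.26,0.93,0,0,0,0,0.26,0.93,0,0,0,0,0.26,0.93,0,0,0,0,0.26,0.93,0,0,0,0,0.26,0.93,0,0,0,0,0.26,0.77,0,0,0,0,0,0,0,0,0,0]' --hand 0.75

```text
t: 20.32
ee_pos: [0.5852, 0.3298, 0.1944]
ee_rot: [-2.213, -2.226, -0.002]
wrist_force: [-0.4, 0.3, -0.8]
gripper_width: 0.0644
```

```bash
cat > look.py <<'E'
from w import *
def look(tag):
    st(); a=np.ones((480,640),bool)
    c=cap('wrist'); cv2.imwrite(f'pics/w_{tag}.png',c['img']); w=cloud(c); segs(c,'wr top',(w[...,1]>.14),.064,.08,300)
    for n in ['side','scene']:
        c=cap(n); cv2.imwrite(f'pics/{n}_{tag}.png',c['img']); w=cloud(c); b=(w[...,0]>.38)&(w[...,0]<.9)&(abs(w[...,1])<.6)&(c['img'].max(2)<90)
        segs(c,n+' table',b&(w[...,1]>.14),.06,.08,60); 
        t=(abs(w[...,0]-.463)<.055)&(abs(w[...,1]+.024)<.12)&(c['img'].max(2)<90); segs(c,n+' tub',t,.068,.084,40)
        segs(c,n+' susan',(np.hypot(w[...,0]-.517,w[...,1]+.367)<.14),.09,.16,60)
E
python3 -c "
from look import *
look('a')"
```

```text
t 20.32 pos [0.5852 0.3298 0.1944] rot [-2.213e+00 -2.226e+00 -2.000e-03] F [-0.4  0.3 -0.8] g 0.0644
wr top 2647 [177.  35.] c 0.4976 0.4506 size 40 43 th 89.8 z 0.0718
wr top 3332 [614.  93.] c 0.7734 0.4191 size 36 46 th 13.5 z 0.0694
wr top 2075 [134. 218.] c 0.4564 0.3356 size 44 43 th 63.3 z 0.0718
wr top 1781 [320. 229.] c 0.5861 0.3287 size 43 43 th 55.9 z 0.0719
wr top 975 [118. 349.] c 0.4281 0.2298 size 26 44 th 85.6 z 0.0716
side table 141 [248. 143.] c 0.4985 0.4482 size 43 44 th 37.9 z 0.0682
side table 145 [296. 157.] c 0.5851 0.3222 size 47 39 th 64.0 z 0.0685
side table 170 [249. 169.] c 0.4567 0.3319 size 42 47 th 14.0 z 0.0692
side table 190 [256. 196.] c 0.4283 0.2172 size 47 40 th 82.3 z 0.0690
side tub 242 [333. 275.] c 0.4652 -0.1043 size 44 42 th 62.6 z 0.0757
side susan 1741 [463. 378.] c 0.5145 -0.4362 size 57 56 th 2.2 z 0.1430
scene table 133 [430. 176.] c 0.5008 0.4491 size 41 40 th 49.4 z 0.0684
scene table 141 [390. 186.] c 0.4618 0.3324 size 40 46 th 19.9 z 0.0683
scene table 160 [352. 197.] c 0.4304 0.2176 size 40 46 th 43.1 z 0.0691
scene table 104 [430. 201.] c 0.5861 0.3298 size 42 35 th 47.4 z 0.0701
scene tub 225 [261. 253.] c 0.4671 -0.1026 size 42 46 th 50.9 z 0.0753
scene susan 1876 [115. 330.] c 0.5208 -0.4325 size 58 57 th 24.5 z 0.1314
```

Call:
move_arm --deltas '[0.04,-0.1,-0.5,0,0,0,0,0,-0.9,0,0,0,0,0,-0.8,0,0,0,0,0,-0.6,0,0,0,0,0,-0.34,0,0,0,0,0,0,0,0,0]' --hand 1

```text
t: 21.22
ee_pos: [0.5881, 0.3186, 0.0376]
ee_rot: [-2.223, -2.22, 0.004]
wrist_force: [0.0, 0.4, 0.3]
gripper_width: 0.0855
```

Call:
move_arm --deltas '[0,0,0,0,0,0,0,0,0,0,0,0,0,0,0,0,0,0,0,0,0,0,0,0,0,0,0,0,0,0]' --hand 0

```text
t: 21.85
ee_pos: [0.5894, 0.3208, 0.0401]
ee_rot: [2.221, 2.221, 0.005]
wrist_force: [-0.8, -0.1, 6.5]
gripper_width: 0.0425
```

Call:
move_arm --deltas '[0,0,0.5,0,0,0,0,0,0.8,0,0,0,0,0,0.5,0,0,0,0.3,-0.4,0,0,0,0,0.5,-0.6,0,0,0,0,0.4,-0.5,0,0,0,0,0.19,-0.3,0,0,0,0,0,0,0,0,0,0,0,0,0,0,0,0]'

```text
t: 22.98
ee_pos: [0.6566, 0.2325, 0.1281]
ee_rot: [-2.217, -2.222, -0.0]
wrist_force: [-0.6, 0.7, -1.0]
gripper_width: 0.042
```

Run:
```python
from chk import *
run(.088)
```

```text
t 22.98 pos [0.6566 0.2325 0.1281] rot [-2.217 -2.222 -0.   ] F [-0.6  0.7 -1. ] g 0.0420
side 431 122 base box [0.6557 0.2344] tube [0.6577 0.2384] diff tube-base [1.9 4. ] zmin tube 0.0589
scene 517 154 base box [0.6614 0.2376] tube [0.6569 0.2409] diff tube-base [-4.5  3.3] zmin tube 0.0966
```

Call:
move_arm --deltas '[0.05,-0.05,-0.2,0,0,0,0,0,-0.2,0,0,0,0,0,-0.15,0,0,0,0,0,-0.1,0,0,0,0,0,0,0,0,0]'

```text
t: 23.7
ee_pos: [0.6594, 0.2295, 0.0948]
ee_rot: [-2.218, -2.221, -0.0]
wrist_force: [-0.8, 4.7, -3.6]
gripper_width: 0.043
```

Call:
move_arm --deltas '[0,0,-0.12,0,0,0,0,0,-0.12,0,0,0,0,0,-0.12,0,0,0,0,0,0,0,0,0]'

```text
t: 24.2
ee_pos: [0.6595, 0.2297, 0.0775]
ee_rot: [-2.218, -2.221, -0.001]
wrist_force: [-2.8, 4.3, -1.3]
gripper_width: 0.0427
```

Call:
move_arm --deltas '[0,0.03,0,0,0,0,0,0,0,0,0,0]'

```text
t: 24.45
ee_pos: [0.6595, 0.2298, 0.0775]
ee_rot: [-2.219, -2.221, 0.002]
wrist_force: [-3.0, 4.3, -1.2]
gripper_width: 0.0428
```

Call:
move_arm --deltas '[0,0,0,0,0,0,0,0,0,0,0,0,0,0,0,0,0,0,0,0,0,0,0,0]' --hand 1

```text
t: 24.95
ee_pos: [0.661, 0.2283, 0.078]
ee_rot: [2.221, 2.22, 0.0]
wrist_force: [1.1, 0.4, -1.4]
gripper_width: 0.0853
```

```bash
python3 -c "
from top import *
top()"
```

```text
t 24.95 pos [0.661  0.2283 0.078 ] rot [2.221 2.22  0.   ] F [ 1.1  0.4 -1.4] g 0.0853
side [ 31  56  55  46  54  67 108  49   0   0   0   0]
scene [ 45  73  64  76  67  80 115  81   0   0   0   0]
wrist [   0 1852  306  336  493 1065 2415 2379 4951    0    0    0    0]
```

Fits too. Regrasping it and taking it to the tub's +y slot.

Call:
move_arm --deltas '[-0.04,0.1,-0.3,0,0,0,0,0,-0.27,0,0,0,0,0,0,0,0,0]' --hand 1

```text
t: 25.48
ee_pos: [0.6567, 0.2336, 0.0467]
ee_rot: [-2.219, -2.221, 0.007]
wrist_force: [-0.8, 0.0, 0.1]
gripper_width: 0.0854
```

Call:
move_arm --deltas '[0,0,0,0,0,0,0,0,0,0,0,0,0,0,0,0,0,0,0,0,0,0,0,0,0,0,0,0,0,0]' --hand 0

```text
t: 26.1
ee_pos: [0.659, 0.2343, 0.0502]
ee_rot: [2.221, 2.221, 0.002]
wrist_force: [-0.8, -0.2, 4.3]
gripper_width: 0.0426
```

Call:
move_arm --deltas '[0,0,0.4,0,0,0,0,0,0.8,0,0,0,0,0,0.8,0,0,0,0,0,0.2,0,0,0,-0.3,-0.27,0,0,0,0,-0.65,-0.57,0,0,0,0,-0.85,-0.75,0,0,0,0,-0.85,-0.75,0,0,0,0,-0.65,-0.57,0,0,0,0,-0.4,-0.35,0,0,0,0,-0.21,-0.19,0,0,0,0,0,0,0,0,0,0,0,0,0,0,0,0]'

```text
t: 27.72
ee_pos: [0.4641, 0.0626, 0.1593]
ee_rot: [2.22, 2.223, 0.002]
wrist_force: [0.3, -0.3, -1.2]
gripper_width: 0.0424
```

Call:
move_arm --deltas '[0,0,-0.4,0,0,0,0,0,-0.6,0,0,0,0,0,-0.6,0,0,0,0,0,-0.35,0,0,0,0,0,-0.2,0,0,0,0,0,-0.1,0,0,0,0,0,0,0,0,0]'

```text
t: 28.6
ee_pos: [0.4634, 0.0618, 0.0469]
ee_rot: [2.221, 2.222, 0.001]
wrist_force: [-0.0, -0.3, -0.9]
gripper_width: 0.0423
```

Call:
move_arm --deltas '[0,0,-0.02,0,0,0,0,0,0,0,0,0]'

```text
t: 28.85
ee_pos: [0.4633, 0.0616, 0.0463]
ee_rot: [2.221, 2.221, 0.001]
wrist_force: [0.0, 0.2, -1.7]
gripper_width: 0.0427
```

Call:
move_arm --deltas '[0,0,0,0,0,0,0,0,0,0,0,0,0,0,0,0,0,0,0,0,0.6,0,0,0,0,0,1,0,0,0,0,0,0.9,0,0,0,-0.15,0.6,0.2,0,0,0,-0.17,0.8,0,0,0,0,-0.17,0.8,0,0,0,0,-0.16,0.6,0,0,0,0,0,0.3,0,0,0,0,0,0,0,0,0,0]' --hand 0.75

```text
t: 30.35
ee_pos: [0.4307, 0.2169, 0.1807]
ee_rot: [2.22, 2.223, 0.0]
wrist_force: [0.0, -1.2, -0.3]
gripper_width: 0.0643
```

```bash
python3 -c "
from look import *
look('b')"
```

```text
t 30.35 pos [0.4307 0.2169 0.1807] rot [2.22  2.223 0.   ] F [ 0.  -1.2 -0.3] g 0.0643
wr top 2731 [363.  37.] c 0.4562 0.3339 size 41 43 th 89.8 z 0.0719
wr top 1963 [313. 228.] c 0.4271 0.2203 size 43 43 th 3.6 z 0.0719
side table 135 [248. 143.] c 0.4966 0.4464 size 40 43 th 14.6 z 0.0688
side table 167 [249. 168.] c 0.4576 0.3317 size 43 45 th 6.7 z 0.0687
side table 191 [256. 196.] c 0.4273 0.2146 size 45 40 th 79.4 z 0.0690
side tub 195 [297. 227.] c 0.4624 0.0625 size 43 42 th 64.9 z 0.0754
side tub 241 [333. 275.] c 0.4643 -0.1048 size 44 43 th 33.7 z 0.0754
side susan 1736 [463. 378.] c 0.5140 -0.4354 size 58 56 th 88.3 z 0.1428
scene table 129 [430. 176.] c 0.5023 0.4496 size 39 45 th 20.5 z 0.0683
scene table 145 [390. 186.] c 0.4601 0.3320 size 40 45 th 11.4 z 0.0678
scene table 166 [352. 197.] c 0.4311 0.2179 size 42 43 th 80.0 z 0.0686
scene tub 171 [318. 223.] c 0.4652 0.0640 size 41 44 th 63.0 z 0.0752
scene tub 219 [261. 253.] c 0.4669 -0.1026 size 42 44 th 49.6 z 0.0755
scene susan 1875 [115. 330.] c 0.5211 -0.4324 size 57 57 th 31.9 z 0.1310
```

Call:
move_arm --deltas '[-0.02,0,-0.5,0,0,0,0,0,-0.8,0,0,0,0,0,-0.8,0,0,0,0,0,-0.5,0,0,0,0,0,-0.26,0,0,0,0,0,0,0,0,0]' --hand 1

```text
t: 31.25
ee_pos: [0.4295, 0.2156, 0.0374]
ee_rot: [-2.223, -2.22, 0.002]
wrist_force: [0.4, 0.0, -0.7]
gripper_width: 0.0854
```

Call:
move_arm --deltas '[0,0,0,0,0,0,0,0,0,0,0,0,0,0,0,0,0,0,0,0,0,0,0,0,0,0,0,0,0,0]' --hand 0

```text
t: 31.88
ee_pos: [0.4297, 0.2167, 0.039]
ee_rot: [2.221, 2.222, 0.002]
wrist_force: [-1.7, -0.7, 6.5]
gripper_width: 0.0424
```

Call:
move_arm --deltas '[0,0,0.5,0,0,0,0,0,0.8,0,0,0,0,0,0.5,0,0,0,0.4,0.03,0,0,0,0,0.8,0.06,0,0,0,0,0.9,0.07,0,0,0,0,0.9,0.07,0,0,0,0,0.8,0.06,0,0,0,0,0.5,0.04,0,0,0,0,0.29,0.03,0,0,0,0,0,0,0,0,0,0,0,0,0,0,0,0]'

```text
t: 33.38
ee_pos: [0.6578, 0.2345, 0.1275]
ee_rot: [-2.22, -2.221, 0.002]
wrist_force: [0.5, -0.4, -1.5]
gripper_width: 0.043
```

Run:
```python
from chk import *
run(.088)
```

```text
t 33.38 pos [0.6578 0.2345 0.1275] rot [-2.220e+00 -2.221e+00  2.000e-03] F [ 0.5 -0.4 -1.5] g 0.0430
side 426 114 base box [0.656  0.2339] tube [0.6595 0.2361] diff tube-base [3.5 2.2] zmin tube 0.0591
scene 532 153 base box [0.6607 0.2362] tube [0.6585 0.2379] diff tube-base [-2.2  1.7] zmin tube 0.0969
```

Matches the offsets of the first good fit to within about 1 mm. Lowering it.

Call:
move_arm --deltas '[0.02,-0.01,-0.2,0,0,0,0,0,-0.2,0,0,0,0,0,-0.15,0,0,0,0,0,-0.1,0,0,0,0,0,0,0,0,0]'

```text
t: 34.1
ee_pos: [0.6593, 0.2347, 0.0945]
ee_rot: [-2.22, -2.221, 0.001]
wrist_force: [-0.6, 0.9, -2.2]
gripper_width: 0.0425
```

Call:
move_arm --deltas '[0,0,-0.12,0,0,0,0,0,-0.12,0,0,0,0,0,-0.12,0,0,0,0,0,0,0,0,0]'

```text
t: 34.6
ee_pos: [0.6596, 0.235, 0.0809]
ee_rot: [-2.22, -2.221, -0.002]
wrist_force: [-7.1, -0.5, 14.4]
gripper_width: 0.0428
```

Call:
move_arm --deltas '[0,0,0,0,0,0,0,0,0,0,0,0,0,0,0,0,0,0,0,0,0,0,0,0]' --hand 1

```text
t: 35.1
ee_pos: [0.6601, 0.2336, 0.0769]
ee_rot: [2.222, 2.221, -0.001]
wrist_force: [-0.9, 0.2, 0.3]
gripper_width: 0.0853
```

```bash
python3 -c "
from top import *
top()"
```

```text
t 35.10 pos [0.6601 0.2336 0.0769] rot [ 2.222e+00  2.221e+00 -1.000e-03] F [-0.9  0.2  0.3] g 0.0853
side [49  8  1 37 52 61 54 49 59 79 56  0]
scene [ 0  1  5 74 74 63 44 33 30 23 43  0]
wrist [  50   99    0    0  734 1823  954 1507 2451 3325 5267 6159    0]
```

This one stopped with its top at about 113 mm, so S1 is ridged and goes to the susan.

Call:
move_arm --deltas '[-0.02,0.01,0.06,0,0,0,0,0,0,0,0,0]' --hand 1

```text
t: 35.5
ee_pos: [0.6591, 0.2348, 0.0807]
ee_rot: [2.221, 2.222, 0.001]
wrist_force: [0.9, 0.1, 0.2]
gripper_width: 0.0851
```

Call:
move_arm --deltas '[0,0,0,0,0,0,0,0,0,0,0,0,0,0,0,0,0,0,0,0,0,0,0,0,0,0,0,0,0,0]' --hand 0

```text
t: 36.12
ee_pos: [0.6594, 0.2346, 0.0807]
ee_rot: [2.221, 2.221, 0.002]
wrist_force: [0.2, -0.1, 2.6]
gripper_width: 0.0416
```

Call:
move_arm --deltas '[0,0,0.4,0,0,0,0,0,0.8,0,0,0,0,0,0.4,0,0,0,-0.15,-0.5,0,0,0,0,-0.31,-0.9,0,0,0,0,-0.31,-0.9,0,0,0,0,-0.31,-0.9,0,0,0,0,-0.31,-0.9,0,0,0,0,-0.31,-0.9,0,0,0,0,-0.31,-0.9,0,0,0,0,-0.31,-0.9,0,0,0,0,-0.31,-0.9,0,0,0,0,-0.31,-0.9,0,0,0,0,-0.31,-0.9,0,0,0,0,-0.31,-0.9,0,0,0,0,-0.32,-0.69,0,0,0,0,0,0,0,0,0,0,0,0,0,0,0,0]'

```text
t: 38.38
ee_pos: [0.4653, -0.3189, 0.1608]
ee_rot: [-2.22, -2.222, -0.002]
wrist_force: [-0.6, -0.1, -1.3]
gripper_width: 0.0419
```

Call:
move_arm --deltas '[0,0,-0.4,0,0,0,0,0,-0.6,0,0,0,0,0,-0.4,0,0,0,0,0,-0.25,0,0,0,0,0,-0.13,0,0,0,0,0,0,0,0,0]'

```text
t: 39.12
ee_pos: [0.4654, -0.3196, 0.0714]
ee_rot: [-2.221, -2.222, -0.0]
wrist_force: [-0.9, -1.0, -1.4]
gripper_width: 0.0419
```

Call:
move_arm --deltas '[0,0,-0.02,0,0,0,0,0,0,0,0,0]'

```text
t: 39.38
ee_pos: [0.4653, -0.3202, 0.0709]
ee_rot: [2.221, 2.221, 0.0]
wrist_force: [0.2, 0.3, -0.7]
gripper_width: 0.0417
```

Call:
move_arm --deltas '[0,0,0,0,0,0,0,0,0,0,0,0,0,0,0,0,0,0,0,0,0.6,0,0,0,0,0,1,0,0,0,0,0,0.7,0,0,0,-0.13,0.5,0.1,0,0,0,0,1,0,0,0,0,0,1,0,0,0,0,0,1,0,0,0,0,0,1,0,0,0,0,0,1,0,0,0,0,0,1,0,0,0,0,0,1,0,0,0,0,0,1,0,0,0,0,0,1,0,0,0,0,0,1,0,0,0,0,0,1,0,0,0,0,0,1,0,0,0,0]' --hand 1

```text
t: 41.75
ee_pos: [0.4584, 0.3065, 0.1904]
ee_rot: [2.221, 2.221, 0.0]
wrist_force: [0.5, 0.1, 0.3]
gripper_width: 0.0854
```

Call:
move_arm --deltas '[0,0.54,0,0,0,0,0,0,0,0,0,0,0,0,0,0,0,0]'

```text
t: 42.12
ee_pos: [0.4587, 0.3303, 0.1901]
ee_rot: [2.222, 2.219, -0.002]
wrist_force: [0.6, -0.9, -0.1]
gripper_width: 0.0855
```

```bash
cat >> look.py <<'E'
        segs(c,n+' susan2',(np.hypot(w[...,0]-.517,w[...,1]+.367)<.14)&(c['img'].max(2)<90),.085,.11,60)
E
python3 -c "
from look import *
look('c')"
```

```text
t 42.12 pos [0.4587 0.3303 0.1901] rot [ 2.222e+00  2.219e+00 -2.000e-03] F [ 0.6 -0.9 -0.1] g 0.0855
wr top 2478 [383.  34.] c 0.4973 0.4500 size 39 44 th 89.7 z 0.0719
wr top 1843 [315. 221.] c 0.4562 0.3357 size 43 43 th 88.3 z 0.0719
wr top 563 [577. 340.] c 0.6546 0.2407 size 21 19 th 77.3 z 0.0693
side table 143 [247. 143.] c 0.4976 0.4481 size 44 41 th 69.2 z 0.0682
side table 168 [249. 168.] c 0.4579 0.3313 size 44 44 th 79.8 z 0.0688
side tub 192 [297. 227.] c 0.4629 0.0634 size 43 44 th 83.0 z 0.0753
side tub 241 [333. 275.] c 0.4646 -0.1048 size 44 44 th 9.9 z 0.0755
side susan 388 [393. 345.] c 0.4644 -0.3185 size 42 43 th 7.9 z 0.1003
side susan 1734 [463. 378.] c 0.5144 -0.4363 size 56 56 th 1.0 z 0.1427
side susan2 441 [393. 346.] c 0.4643 -0.3189 size 42 43 th 12.4 z 0.0990
scene table 137 [430. 177.] c 0.5025 0.4496 size 40 44 th 23.2 z 0.0677
scene table 144 [390. 186.] c 0.4614 0.3324 size 39 45 th 23.0 z 0.0680
scene tub 173 [318. 223.] c 0.4658 0.0640 size 42 43 th 41.3 z 0.0752
scene tub 221 [261. 253.] c 0.4666 -0.1023 size 42 44 th 49.7 z 0.0753
scene susan 362 [167. 292.] c 0.4681 -0.3165 size 43 43 th 32.9 z 0.0999
scene susan 1871 [115. 330.] c 0.5208 -0.4328 size 57 56 th 27.3 z 0.1313
scene susan2 419 [167. 293.] c 0.4692 -0.3172 size 41 40 th 19.4 z 0.0973
```

Call:
move_arm --deltas '[0.01,0.02,-0.5,0,0,0,0,0,-0.8,0,0,0,0,0,-0.8,0,0,0,0,0,-0.6,0,0,0,0,0,-0.36,0,0,0,0,0,0,0,0,0]' --hand 1

```text
t: 43.02
ee_pos: [0.4587, 0.3321, 0.0365]
ee_rot: [-2.222, -2.22, 0.003]
wrist_force: [-1.3, -0.2, 0.5]
gripper_width: 0.0852
```

Call:
move_arm --deltas '[0,0,0,0,0,0,0,0,0,0,0,0,0,0,0,0,0,0,0,0,0,0,0,0,0,0,0,0,0,0]' --hand 0

```text
t: 43.65
ee_pos: [0.459, 0.3335, 0.0388]
ee_rot: [-2.221, -2.222, -0.002]
wrist_force: [-1.8, -0.7, 4.7]
gripper_width: 0.0431
```

Call:
move_arm --deltas '[0,0,0.5,0,0,0,0,0,0.8,0,0,0,0,0,0.5,0,0,0,0.4,-0.2,0,0,0,0,0.8,-0.4,0,0,0,0,0.9,-0.45,0,0,0,0,0.9,-0.45,0,0,0,0,0.6,-0.3,0,0,0,0,0.4,-0.15,0,0,0,0,0,0,0,0,0,0,0,0,0,0,0,0]'

```text
t: 45.02
ee_pos: [0.6577, 0.2355, 0.126]
ee_rot: [-2.219, -2.221, 0.004]
wrist_force: [-1.0, 0.4, -2.3]
gripper_width: 0.0431
```

Run:
```python
from chk import *
run(.088)
```

```text
t 45.02 pos [0.6577 0.2355 0.126 ] rot [-2.219 -2.221  0.004] F [-1.   0.4 -2.3] g 0.0431
side 422 115 base box [0.655  0.2347] tube [0.6587 0.2356] diff tube-base [3.7 0.9] zmin tube 0.0615
scene 497 156 base box [0.6608 0.237 ] tube [0.6581 0.2385] diff tube-base [-2.7  1.5] zmin tube 0.096
```

Call:
move_arm --deltas '[0.02,0,-0.2,0,0,0,0,0,-0.2,0,0,0,0,0,-0.2,0,0,0,0,0,-0.15,0,0,0,0,0,-0.1,0,0,0,0,0,0,0,0,0]'

```text
t: 45.88
ee_pos: [0.6592, 0.2361, 0.084]
ee_rot: [-2.22, -2.221, 0.001]
wrist_force: [-1.3, 1.5, -2.7]
gripper_width: 0.0427
```

Call:
move_arm --deltas '[0,0,0,0,0,0,0,0,0,0,0,0,0,0,0,0,0,0,0,0,0,0,0,0]' --hand 1

```text
t: 46.38
ee_pos: [0.6603, 0.2354, 0.0852]
ee_rot: [2.221, 2.221, 0.001]
wrist_force: [0.6, -0.0, 0.2]
gripper_width: 0.0853
```

```bash
python3 -c "
from top import *
top()"
```

```text
t 46.38 pos [0.6603 0.2354 0.0852] rot [2.221e+00 2.221e+00 1.000e-03] F [ 0.6 -0.   0.2] g 0.0853
side [56  5  2 39 60 52 50 45 56 78 61  0]
scene [ 0  0  6 75 78 62 50 37 18 14  8  0]
wrist [  38   65    0    0  612 1722  898 1353 2225 2958 4381 5744    0]
```

Ridged as well (top at about 113 mm), so it goes to the susan.

Call:
move_arm --deltas '[-0.02,0,-0.08,0,0,0,0,0,0,0,0,0]' --hand 1

```text
t: 46.78
ee_pos: [0.6584, 0.2354, 0.0802]
ee_rot: [-2.221, -2.221, 0.002]
wrist_force: [0.3, -0.4, -0.3]
gripper_width: 0.0851
```

Call:
move_arm --deltas '[0,0,0,0,0,0,0,0,0,0,0,0,0,0,0,0,0,0,0,0,0,0,0,0,0,0,0,0,0,0]' --hand 0

```text
t: 47.4
ee_pos: [0.6596, 0.2355, 0.0814]
ee_rot: [2.221, 2.221, 0.002]
wrist_force: [0.3, -0.7, 2.8]
gripper_width: 0.0431
```

Call:
move_arm --deltas '[0,0,0.4,0,0,0,0,0,0.8,0,0,0,0,0,0.4,0,0,0,-0.1,-0.5,0,0,0,0,-0.14,-0.9,0,0,0,0,-0.14,-0.9,0,0,0,0,-0.14,-0.9,0,0,0,0,-0.14,-0.9,0,0,0,0,-0.14,-0.9,0,0,0,0,-0.14,-0.9,0,0,0,0,-0.14,-0.9,0,0,0,0,-0.14,-0.9,0,0,0,0,-0.14,-0.9,0,0,0,0,-0.14,-0.9,0,0,0,0,-0.14,-0.9,0,0,0,0,-0.16,-0.7,0,0,0,0,0,0,0,0,0,0,0,0,0,0,0,0]'

```text
t: 49.65
ee_pos: [0.5691, -0.318, 0.161]
ee_rot: [-2.22, -2.221, -0.002]
wrist_force: [0.2, 0.6, -2.1]
gripper_width: 0.0426
```

Call:
move_arm --deltas '[0,0,-0.4,0,0,0,0,0,-0.6,0,0,0,0,0,-0.4,0,0,0,0,0,-0.2,0,0,0,0,0,-0.13,0,0,0,0,0,0,0,0,0]'

```text
t: 50.4
ee_pos: [0.5693, -0.319, 0.0745]
ee_rot: [2.221, 2.222, 0.0]
wrist_force: [0.3, 0.5, -1.9]
gripper_width: 0.0434
```

Call:
move_arm --deltas '[0,0,-0.04,0,0,0,0,0,-0.03,0,0,0,0,0,0,0,0,0]'

```text
t: 50.78
ee_pos: [0.5697, -0.3195, 0.0725]
ee_rot: [2.22, 2.22, 0.001]
wrist_force: [-0.5, 1.6, 5.6]
gripper_width: 0.043
```

Call:
move_arm --deltas '[0,0,0,0,0,0,0,0,0,0,0,0,0,0,0,0,0,0,0,0,0.6,0,0,0,0,0,1,0,0,0,0,0,0.7,0,0,0,-0.1,0.5,0.1,0,0,0,-0.1,1,0,0,0,0,-0.1,1,0,0,0,0,-0.1,1,0,0,0,0,-0.1,1,0,0,0,0,-0.1,1,0,0,0,0,-0.1,1,0,0,0,0,-0.1,1,0,0,0,0,-0.1,1,0,0,0,0,-0.1,1,0,0,0,0,-0.1,1,0,0,0,0,-0.1,1,0,0,0,0,-0.1,1,0,0,0,0]' --hand 1

```text
t: 53.15
ee_pos: [0.5038, 0.307, 0.1908]
ee_rot: [2.221, 2.221, 0.0]
wrist_force: [0.9, 0.3, -0.1]
gripper_width: 0.0854
```

Call:
move_arm --deltas '[-0.07,1,0,0,0,0,0,1,0,0,0,0,0,0.7,0,0,0,0,0,0.12,0,0,0,0,0,0,0,0,0,0]'

```text
t: 53.78
ee_pos: [0.5006, 0.4457, 0.1903]
ee_rot: [2.221, 2.221, -0.002]
wrist_force: [-0.1, -1.1, 0.8]
gripper_width: 0.0855
```

```bash
python3 -c "
from look import *
look('d')"
```

```text
t 53.77 pos [0.5006 0.4457 0.1903] rot [ 2.221e+00  2.221e+00 -2.000e-03] F [-0.1 -1.1  0.8] g 0.0855
wr top 1840 [314. 219.] c 0.4971 0.4528 size 43 43 th 65.4 z 0.0719
side table 143 [248. 143.] c 0.4980 0.4465 size 41 45 th 17.7 z 0.0685
side tub 190 [297. 227.] c 0.4631 0.0627 size 46 42 th 78.5 z 0.0753
side tub 236 [341. 268.] c 0.4880 -0.0953 size 44 45 th 16.8 z 0.0755
side susan 371 [442. 323.] c 0.5690 -0.3167 size 45 42 th 66.0 z 0.1004
side susan 385 [393. 345.] c 0.4646 -0.3188 size 44 43 th 84.4 z 0.1003
side susan 1732 [463. 378.] c 0.5143 -0.4360 size 57 57 th 89.3 z 0.1427
side susan2 416 [442. 324.] c 0.5674 -0.3178 size 43 41 th 58.7 z 0.0985
side susan2 435 [393. 346.] c 0.4640 -0.3192 size 42 42 th 7.8 z 0.0992
scene table 134 [429. 176.] c 0.5023 0.4489 size 41 44 th 9.8 z 0.0676
scene tub 173 [318. 223.] c 0.4653 0.0646 size 41 42 th 42.9 z 0.0751
scene tub 212 [271. 256.] c 0.4904 -0.0935 size 44 44 th 55.5 z 0.0754
scene susan 365 [167. 292.] c 0.4677 -0.3165 size 43 44 th 63.6 z 0.0999
scene susan 1875 [115. 330.] c 0.5210 -0.4336 size 58 57 th 16.9 z 0.1314
scene susan 418 [200. 320.] c 0.5717 -0.3146 size 43 44 th 7.8 z 0.1003
scene susan2 428 [167. 293.] c 0.4685 -0.3164 size 41 42 th 15.2 z 0.0973
scene susan2 505 [200. 321.] c 0.5723 -0.3152 size 42 42 th 78.4 z 0.0978
```

The disturbance has come: the first sleeve in the tub was shoved from (0.466,-0.104) to (0.489,-0.095), still upright and in the tub. The middle slot remains free.

Call:
move_arm --deltas '[0,0.04,-0.5,0,0,0,0,0,-0.8,0,0,0,0,0,-0.8,0,0,0,0,0,-0.6,0,0,0,0,0,-0.36,0,0,0,0,0,0,0,0,0]' --hand 1

```text
t: 54.68
ee_pos: [0.5004, 0.4472, 0.0369]
ee_rot: [2.222, 2.22, -0.004]
wrist_force: [0.3, -0.2, -0.5]
gripper_width: 0.0857
```

Call:
move_arm --deltas '[0,0,0,0,0,0,0,0,0,0,0,0,0,0,0,0,0,0,0,0,0,0,0,0,0,0,0,0,0,0]' --hand 0

```text
t: 55.3
ee_pos: [0.5011, 0.4496, 0.0396]
ee_rot: [-2.221, -2.221, -0.005]
wrist_force: [-0.4, 0.1, 5.9]
gripper_width: 0.0424
```

Call:
move_arm --deltas '[0,0,0.5,0,0,0,0,0,0.8,0,0,0,0,0,0.5,0,0,0,0.3,-0.4,0,0,0,0,0.6,-0.8,0,0,0,0,0.7,-0.95,0,0,0,0,0.7,-0.95,0,0,0,0,0.5,-0.7,0,0,0,0,0.36,-0.48,0,0,0,0,0,0,0,0,0,0,0,0,0,0,0,0]'

```text
t: 56.68
ee_pos: [0.6573, 0.236, 0.1274]
ee_rot: [-2.218, -2.221, 0.001]
wrist_force: [-0.7, 0.6, -1.2]
gripper_width: 0.042
```

Run:
```python
from chk import *
run(.088)
```

```text
t 56.67 pos [0.6573 0.236  0.1274] rot [-2.218e+00 -2.221e+00  1.000e-03] F [-0.7  0.6 -1.2] g 0.0420
side 416 115 base box [0.6556 0.2343] tube [0.6587 0.2375] diff tube-base [3.  3.2] zmin tube 0.0613
scene 460 157 base box [0.6609 0.2371] tube [0.658  0.2399] diff tube-base [-2.9  2.8] zmin tube 0.0963
```

Call:
move_arm --deltas '[0.03,-0.03,-0.2,0,0,0,0,0,-0.2,0,0,0,0,0,-0.2,0,0,0,0,0,-0.15,0,0,0,0,0,-0.1,0,0,0,0,0,0,0,0,0]'

```text
t: 57.52
ee_pos: [0.6592, 0.2346, 0.0845]
ee_rot: [-2.219, -2.221, -0.001]
wrist_force: [-1.0, 4.1, -4.4]
gripper_width: 0.0425
```

Call:
move_arm --deltas '[0,0,0,0,0,0,0,0,0,0,0,0,0,0,0,0,0,0,0,0,0,0,0,0]' --hand 1

```text
t: 58.02
ee_pos: [0.6603, 0.2324, 0.0856]
ee_rot: [2.221, 2.22, 0.0]
wrist_force: [0.3, -0.4, -0.2]
gripper_width: 0.0855
```

```bash
python3 -c "
from top import *
top()"
```

```text
t 58.02 pos [0.6603 0.2324 0.0856] rot [2.221 2.22  0.   ] F [ 0.3 -0.4 -0.2] g 0.0855
side [41 48 50 55 52 66 91 64  0  0  0  0]
scene [ 55  73  68  69  72  81 114  74   0   0   0   0]
wrist [   7 1531  283  318  414  906 2326 2141 4466    0    0    0    0]
```

Fits. Third sleeve for the tub, going to the middle slot.

Call:
move_arm --deltas '[-0.03,0.05,-0.4,0,0,0,0,0,-0.36,0,0,0,0,0,0,0,0,0]' --hand 1

```text
t: 58.55
ee_pos: [0.6563, 0.2347, 0.0439]
ee_rot: [-2.219, -2.22, 0.009]
wrist_force: [-0.5, 0.4, 1.1]
gripper_width: 0.0853
```

Call:
move_arm --deltas '[0,0,0,0,0,0,0,0,0,0,0,0,0,0,0,0,0,0,0,0,0,0,0,0,0,0,0,0,0,0]' --hand 0

```text
t: 59.18
ee_pos: [0.6592, 0.2359, 0.0484]
ee_rot: [2.221, 2.221, 0.003]
wrist_force: [-0.2, -0.2, 3.8]
gripper_width: 0.0422
```

Call:
move_arm --deltas '[0,0,0.4,0,0,0,0,0,0.8,0,0,0,0,0,0.8,0,0,0,0,0,0.3,0,0,0,-0.3,-0.38,0,0,0,0,-0.6,-0.77,0,0,0,0,-0.7,-0.9,0,0,0,0,-0.7,-0.9,0,0,0,0,-0.7,-0.9,0,0,0,0,-0.6,-0.77,0,0,0,0,-0.32,-0.41,0,0,0,0,0,0,0,0,0,0,0,0,0,0,0,0]'

```text
t: 60.8
ee_pos: [0.4632, -0.015, 0.1623]
ee_rot: [-2.22, -2.222, -0.002]
wrist_force: [-0.4, 0.1, -0.8]
gripper_width: 0.0423
```

Call:
move_arm --deltas '[0,0,-0.4,0,0,0,0,0,-0.6,0,0,0,0,0,-0.6,0,0,0,0,0,-0.4,0,0,0,0,0,-0.22,0,0,0,0,0,-0.12,0,0,0,0,0,0,0,0,0]'

```text
t: 61.68
ee_pos: [0.4628, -0.0156, 0.0453]
ee_rot: [2.221, 2.222, 0.0]
wrist_force: [-0.6, 0.2, -0.9]
gripper_width: 0.0424
```

Call:
move_arm --deltas '[0,0,-0.02,0,0,0,0,0,0,0,0,0]'

```text
t: 61.92
ee_pos: [0.4628, -0.0161, 0.0448]
ee_rot: [2.221, 2.221, 0.001]
wrist_force: [0.3, 0.2, -1.2]
gripper_width: 0.0427
```

Call:
move_arm --deltas '[0,0,-0.01,0,0,0,0,0,0,0,0,0,0,0,0,0,0,0,0,0,0.6,0,0,0,0,0,1,0,0,0,0,0,1,0,0,0,0.1,0,0.6,0,0,0,0.7,0,0.2,0,0,0,0.9,0,0,0,0,0,0.9,0,0,0,0,0,0.9,0.05,0,0,0,0,0.58,0.05,0,0,0,0,0,0,0,0,0,0,0,0,0,0,0,0]' --hand 0.75

```text
t: 63.68
ee_pos: [0.6653, -0.011, 0.2134]
ee_rot: [-2.22, -2.221, 0.002]
wrist_force: [0.5, 0.1, -0.8]
gripper_width: 0.064
```

Run:
```python
from look import *
look('e')
for n in ['wrist','side','scene']:
    c=cap(n); w=cloud(c); v=c['img'].max(2); b=(w[...,0]>.56)&(w[...,0]<.78)&(w[...,1]>-.2)&(w[...,1]<.16)
    segs(c,n+' handle',b,.03,.055,100); segs(c,n+' plate',b&(v<140),.003,.02,300)
    t=(w[...,0]>.38)&(w[...,0]<.55)&(w[...,1]>-.2)&(w[...,1]<.14)
    segs(c,n+' rim',t,.084,.096,200)
    cv2.imwrite(f'pics/{n}_f.png',c['img'])
```

```text
t 63.67 pos [ 0.6653 -0.011   0.2134] rot [-2.220e+00 -2.221e+00  2.000e-03] F [ 0.5  0.1 -0.8] g 0.0640
side tub 191 [297. 227.] c 0.4632 0.0632 size 44 42 th 72.8 z 0.0753
side tub 211 [312. 248.] c 0.4638 -0.0135 size 48 40 th 63.7 z 0.0755
side tub 238 [341. 268.] c 0.4881 -0.0955 size 43 45 th 22.2 z 0.0755
side susan 367 [442. 323.] c 0.5689 -0.3173 size 43 43 th 44.4 z 0.1005
side susan 382 [393. 345.] c 0.4647 -0.3187 size 45 43 th 79.4 z 0.1005
side susan 1739 [463. 378.] c 0.5145 -0.4362 size 57 56 th 0.5 z 0.1428
side susan2 410 [442. 324.] c 0.5678 -0.3180 size 42 42 th 37.1 z 0.0986
side susan2 431 [393. 346.] c 0.4640 -0.3198 size 42 42 th 22.9 z 0.0992
scene tub 176 [318. 223.] c 0.4662 0.0635 size 41 43 th 43.5 z 0.0754
scene tub 197 [293. 236.] c 0.4657 -0.0125 size 44 43 th 79.1 z 0.0756
scene tub 205 [271. 256.] c 0.4897 -0.0932 size 43 43 th 89.1 z 0.0758
scene susan 367 [167. 292.] c 0.4669 -0.3166 size 44 43 th 2.9 z 0.1000
scene susan 1870 [115. 330.] c 0.5208 -0.4332 size 58 56 th 25.6 z 0.1311
scene susan 431 [199. 320.] c 0.5716 -0.3146 size 43 44 th 5.3 z 0.1003
scene susan2 419 [167. 293.] c 0.4694 -0.3169 size 42 41 th 31.1 z 0.0971
scene susan2 502 [200. 322.] c 0.5727 -0.3153 size 42 43 th 80.1 z 0.0983
wrist plate 47959 [318. 176.] c 0.6645 -0.0077 size 271 143 th 88.1 z 0.0165
wrist rim 4868 [103. 159.] c 0.4997 -0.0057 size 63 238 th 0.9 z 0.0899
wrist rim 446 [ 21. 394.] c 0.4259 -0.1512 size 39 7 th 0.7 z 0.0895
side handle 184 [393. 233.] c 0.6624 -0.0119 size 17 101 th 2.8 z 0.0477
side plate 4468 [393. 244.] c 0.6652 -0.0119 size 273 146 th 88.7 z 0.0162
side rim 1112 [318. 251.] c 0.4638 -0.0227 size 142 272 th 0.8 z 0.0890
scene handle 239 [361. 290.] c 0.6691 -0.0086 size 103 16 th 87.0 z 0.0484
scene plate 6041 [359. 305.] c 0.6666 -0.0097 size 273 146 th 88.3 z 0.0167
scene rim 1106 [285. 236.] c 0.4631 -0.0210 size 144 269 th 0.8 z 0.0890
```

View pics/side_f.png

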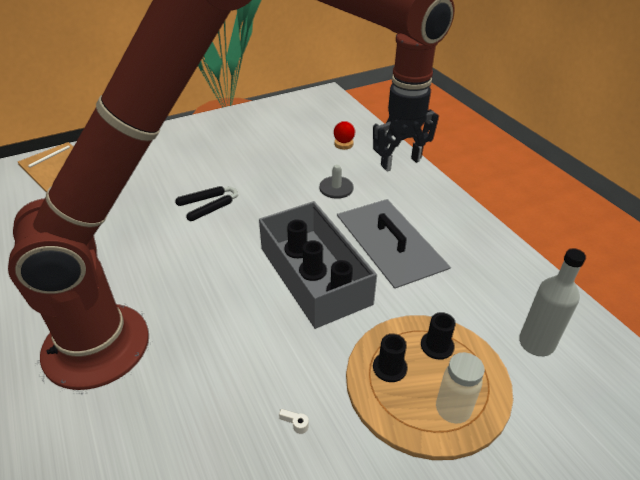

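The side view shows three sleeves in the tub (297,235), (312,258), (341,275). Two sleeves (392,355), (441,333) and the jar (462,385) stand on the susan. The lid is undisturbed with its handle at (392,232). It is turned -1.7° and the tub +0.8°, so I'll grasp at the lid's angle and turn it +2.5°.

Call:
move_arm --deltas '[0.01,0,-0.6,0,0,-0.28,0,0,-0.9,0,0,0,0,0,-0.9,0,0,0,0,0,-0.7,0,0,0,0,0,-0.46,0,0,0,0,0,0,0,0,0,0,0,0,0,0,0]' --hand 0.75

```text
t: 64.85
ee_pos: [0.6679, -0.0109, 0.0371]
ee_rot: [2.253, 2.188, 0.003]
wrist_force: [-0.2, -0.1, 0.3]
gripper_width: 0.064
```

Call:
move_arm --deltas '[0,0,0,0,0,0,0,0,0,0,0,0,0,0,0,0,0,0,0,0,0,0,0,0,0,0,0,0,0,0,0,0,0,0,0,0]' --hand 0

```text
t: 65.6
ee_pos: [0.6671, -0.011, 0.0367]
ee_rot: [2.254, 2.188, 0.0]
wrist_force: [-1.6, -0.5, 5.0]
gripper_width: 0.0142
```

Call:
move_arm --deltas '[0,0,0,0,0,0,0,0,0,0,0,0,0,0,-0.12,0,0,0,0,0,0,0,0,0]' --hand 0.5

```text
t: 66.1
ee_pos: [0.6663, -0.011, 0.0287]
ee_rot: [-2.253, -2.188, 0.002]
wrist_force: [-0.3, 0.0, -0.8]
gripper_width: 0.0429
```

Call:
move_arm --deltas '[0,0,0,0,0,0,0,0,0,0,0,0,0,0,0,0,0,0,0,0,0,0,0,0,0,0,0,0,0,0]' --hand 0

```text
t: 66.72
ee_pos: [0.6671, -0.0109, 0.0299]
ee_rot: [2.254, 2.189, 0.001]
wrist_force: [0.5, -0.1, 0.3]
gripper_width: 0.0154
```

Call:
move_arm --deltas '[0,0,0.3,0,0,0,0,0,0.6,0,0,0,0,0,0.8,0,0,0,0,0,0.5,0,0,0,0,0,0.2,0,0,0,-0.3,-0.02,0,0,0,0.1,-0.5,-0.03,0,0,0,0.12,-0.7,-0.04,0,0,0,0.1,-0.8,-0.04,0,0,0,0.1,-0.7,-0.04,0,0,0,0,-0.55,-0.03,0,0,0,0,-0.35,-0.02,0,0,0,0,-0.15,0,0,0,0,0,0,0,0,0,0,0,0,0,0,0,0,0]'

```text
t: 68.6
ee_pos: [0.4655, -0.0218, 0.1498]
ee_rot: [2.205, 2.237, 0.002]
wrist_force: [0.0, 0.0, -2.4]
gripper_width: 0.015
```

```bash
cat > lid.py <<'E'
from w import *
def lid(zp):
    st()
    for n in ['side','scene']:
        c=cap(n); cv2.imwrite(f'pics/{n}_lid.png',c['img']); w=cloud(c); b=(w[...,0]>.36)&(w[...,0]<.57)&(w[...,1]>-.2)&(w[...,1]<.15)
        segs(c,n+' plate',b,zp-.006,zp+.006,500); segs(c,n+' rim',b,.084,.096,100)
        p=w[b&(abs(w[...,2]-zp)<.006)]; A=np.c_[p[:,:2],np.ones(len(p))]; k=np.linalg.lstsq(A,p[:,2],rcond=None)[0]; print('slope',k.round(4))
E
python3 -c "
from lid import *
lid(.136)"
```

```text
t 68.60 pos [ 0.4655 -0.0218  0.1498] rot [2.205e+00 2.237e+00 2.000e-03] F [ 0.   0.  -2.4] g 0.0150
side plate 5058 [319. 239.] c 0.4662 -0.0220 size 147 274 th 0.6 z 0.1362
side rim 653 [316. 269.] c 0.4628 -0.0231 size 141 270 th 1.2 z 0.0893
slope [0.0026 0.0006 0.135 ]
scene plate 4131 [286. 219.] c 0.4675 -0.0195 size 146 275 th 0.9 z 0.1365
scene rim 695 [285. 247.] c 0.4644 -0.0217 size 142 268 th 0.6 z 0.0892
slope [-0.002   0.0004  0.1374]
```

Call:
move_arm --deltas '[-0.06,-0.03,-0.1,0,0,0,0,0,-0.2,0,0,0,0,0,-0.2,0,0,0,0,0,-0.12,0,0,0,0,0,-0.08,0,0,0,0,0,0,0,0,0]'

```text
t: 69.45
ee_pos: [0.4614, -0.0234, 0.1145]
ee_rot: [-2.205, -2.237, 0.001]
wrist_force: [0.6, -0.1, -1.5]
gripper_width: 0.0147
```

```bash
python3 -c "
from lid import *
lid(.101)"
```

```text
t 69.45 pos [ 0.4614 -0.0234  0.1145] rot [-2.205e+00 -2.237e+00  1.000e-03] F [ 0.6 -0.1 -1.5] g 0.0147
side plate 4935 [318. 253.] c 0.4623 -0.0236 size 146 275 th 1.0 z 0.1009
side rim 192 [343. 287.] c 0.4627 -0.1560 size 23 139 th 82.8 z 0.0881
slope [0.0015 0.0006 0.1002]
scene plate 4096 [285. 233.] c 0.4637 -0.0207 size 148 276 th 0.6 z 0.1015
scene rim 536 [289. 250.] c 0.5177 -0.0480 size 298 125 th 63.7 z 0.0889
slope [-0.0032 -0.0002  0.1029]
```

Tabs are about 5 mm into the mouth with no contact force. Lowering the last few millimetres.

Call:
move_arm --deltas '[0,0,-0.04,0,0,0,0,0,-0.04,0,0,0,0,0,-0.02,0,0,0,0,0,0,0,0,0]'

```text
t: 70.05
ee_pos: [0.4614, -0.0235, 0.1097]
ee_rot: [-2.205, -2.238, 0.0]
wrist_force: [0.3, -0.3, -1.1]
gripper_width: 0.0152
```

Expected seat is at TCP 0.110. I release with a small opening, lift clear, move aside and check.

Call:
move_arm --deltas '[0,0,-0.01,0,0,0,0,0,0,0,0,0,0,0,0,0,0,0,0,0,0,0,0,0,0,0,0.3,0,0,0,0,0,0.8,0,0,0,0,0,1,0,0,0,0.5,0,0.5,0,0,0,1,0,0,0,0,0,1,0,0,0,0,0,1,0,0,0,0,0,0.5,0,0,0,0,0,0,0,0,0,0,0]' --hand 0.6

```text
t: 71.68
ee_pos: [0.6622, -0.0234, 0.238]
ee_rot: [-2.204, -2.237, 0.001]
wrist_force: [-0.1, 0.6, 0.0]
gripper_width: 0.0515
```

Run:
```python
from lid import *
lid(.096)
for n in ['side','scene']:
    c=cap(n); w=cloud(c); sus=(np.hypot(w[...,0]-.517,w[...,1]+.367)<.14)
    segs(c,n+' susan',sus,.09,.16,60)
    segs(c,n+' whistle',(c['img'].min(2)>120)&(abs(w[...,0]-.275)<.06)&(abs(w[...,1]+.32)<.06),.01,.03,25)
```

```text
t 71.67 pos [ 0.6622 -0.0234  0.238 ] rot [-2.204e+00 -2.237e+00  1.000e-03] F [-0.1  0.6  0. ] g 0.0515
side plate 5838 [317. 249.] c 0.4623 -0.0231 size 146 276 th 0.8 z 0.0959
side rim 134 [317. 212.] c 0.5180 0.0663 size 91 35 th 61.2 z 0.0950
side rim 2907 [316. 252.] c 0.4622 -0.0232 size 146 276 th 1.0 z 0.0950
slope [0.0016 0.0004 0.0952]
scene plate 4335 [285. 234.] c 0.4625 -0.0210 size 149 275 th 0.8 z 0.0962
scene rim 1209 [296. 239.] c 0.4648 -0.0221 size 145 273 th 0.1 z 0.0950
scene rim 114 [261. 243.] c 0.4555 -0.1055 size 79 61 th 8.5 z 0.0955
slope [-0.0024  0.0001  0.0973]
side susan 376 [443. 323.] c 0.5694 -0.3176 size 44 43 th 31.8 z 0.1000
side susan 389 [393. 345.] c 0.4645 -0.3182 size 43 44 th 3.8 z 0.1005
side susan 1744 [463. 378.] c 0.5146 -0.4360 size 57 57 th 3.2 z 0.1425
side whistle 284 [295. 418.] c 0.2747 -0.3217 size 25 53 th 23.9 z 0.0189
scene susan 368 [167. 292.] c 0.4676 -0.3157 size 43 45 th 34.5 z 0.0996
scene susan 1876 [115. 330.] c 0.5208 -0.4324 size 58 56 th 29.9 z 0.1313
scene susan 423 [199. 320.] c 0.5716 -0.3154 size 42 43 th 75.3 z 0.1002
scene whistle 169 [125. 281.] c 0.2738 -0.3223 size 26 52 th 38.7 z 0.0187
```

View pics/scene_lid.png

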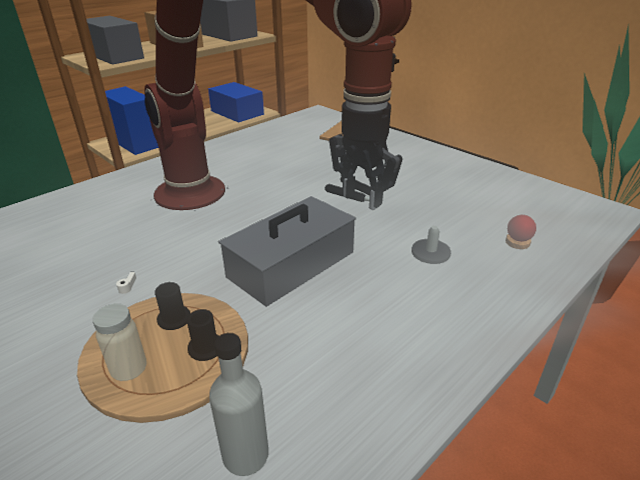

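The scene view shows the lid flush on the tub (287,235), plate top at 0.096 and level. The jar (118,340) and two sleeves (170,305), (203,335) are upright on the susan, and the arm is clear. Handing in.

```bash
python3 -c "
from h import *
print(arm.close_job())"
```

```text
the job is handed in; nothing more can be done
None
```

I finished the sort and handed the job in at about 72 s, well inside the 210 s limit. The close call gives no verdict.

- **Sorting:** I moved the jar to the lazy susan first, lowering it slowly with a contact force of about 5 N. All five sleeves were there, and I tried them one at a time. Three slid right down and stand in the tub; two stopped with their tops at about 113 mm and stand on the susan. I then turned the lid about 2.5° to match the tub and lowered it on.
- **Disturbance:** One sleeve in the tub was knocked about 25 mm aside mid-run. It stayed upright and I left it where it was.
- **Last checks on the lid:** Its top is at 95.9 to 96.2 mm in the two views, so its underside is about 90 mm up. It looked within about 2 mm of the tub's centre, with tilt at or below 0.003 and its turn matching the tub's.
- **Last checks on the rest:** The jar and both sleeves on the susan were upright with unchanged positions, and the whistle had not moved. I did not measure the grip trainer again; in the last side view, taken before the lid move, it looked unmoved. The sleeves in the tub were last seen just before the lid went on.
- **Disagreements:** The side and scene cameras differed by about 3 to 4 mm in x, and the wrist camera was off by about 4 mm in y. I averaged them and used offsets between things seen by the same camera. Two of the sleeves that fit rubbed the pin with about 4 N on the way down, but still dropped fully.

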